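Build the firebrick wall of a brazing hearth

TASK

Get the brazing hearth ready: feel or look which way the toggle on the extractor switch box leans and, before any brick goes on the hearth, flip it on (to the green dot) if it is off, but leave it on if it is on already. Then lay all the loose firebricks flat on the hearth board, inside the white corner marks, as a dry wall one brick thick in staggered courses, with joints of about 4 mm: two whole bricks end to end, on them a half, a whole and a half, and on top the whole bricks that are left (none, one at either end, or two), ends flush with the courses below. When the wall stands, set the cast cover upright in the white ring in front of it; do not disturb the other things on the bench.

Things in the scene. Friction and masses are not known exactly. Their poses are not given: they have to be found in the camera images.
- hearth: hearth board, fixed to the bench: dark grey refractory slab in a thin dark steel frame, 218 (x) x 238 (y) x 10 mm. Origin under its centre, z up, x towards its back edge, y to its left along the wall. Four white corner marks at its back show the outline of the wall (a few mm larger all round than the wall); a white ring of 116 mm at its front is for the cast cover.
- toggle (a joint): toggle on top of the switch box, hinge along the box's y axis; its heavy knob makes it fall away from the middle, so it rests at one end: about -0.45 rad = off (leans to the box's -x, over the black dot), about +0.45 rad = on (leans to the box's +x, over the green dot). Pushed a little past upright (0) it falls over by itself; about 0.5 N at its knob is enough. No lamp shows its state.
- toggle_tip (a point): centre of the black ball knob (22 mm across) at the end of the toggle's steel lever (9 mm thick), 50 mm from its hinge; about 22 mm beside the hinge and 92 mm above the bench when at either end
- switch_box: extractor switch box, fixed to the bench: grey, 100 (x) x 70 (y) x 45 mm, origin under its centre, z up. The toggle's hinge is above its centre, 47 mm above the bench; x points from the black dot (off) to the green dot (on), roughly away from the robot.
- cover: dark cast cover, a disc of 104 mm diameter and 10 mm thickness with an upright rib on top (8 mm thick along x, 48 mm along y, up to 52 mm above the underside) to lift it by; 0.44 to 0.66 kg; origin at the centre of its underside, z up, upright at the start
- ring_mark (a point): centre of the white ring, on top of the hearth board, 50 mm in front of the board's centre and 10 mm above the bench
- brick_0: whole firebrick, buff, 50 (x) x 100 (y) x 30 (z) mm, 0.2 to 0.3 kg, lying flat; origin at its centre, long side along its y axis, all like bricks interchangeable. Three to five of the five are present.
- brick_1: whole firebrick, buff, 50 (x) x 100 (y) x 30 (z) mm, 0.2 to 0.3 kg, lying flat; origin at its centre, long side along its y axis, all like bricks interchangeable. Three to five of the five are present.
- brick_2: whole firebrick, buff, 50 (x) x 100 (y) x 30 (z) mm, 0.2 to 0.3 kg, lying flat; origin at its centre, long side along its y axis, all like bricks interchangeable. Three to five of the five are present.
- brick_3: whole firebrick, buff, 50 (x) x 100 (y) x 30 (z) mm, 0.2 to 0.3 kg, lying flat; origin at its centre, long side along its y axis, all like bricks interchangeable. Three to five of the five are present.
- brick_4: whole firebrick, buff, 50 (x) x 100 (y) x 30 (z) mm, 0.2 to 0.3 kg, lying flat; origin at its centre, long side along its y axis, all like bricks interchangeable. Three to five of the five are present.
- half_0: half firebrick, buff, 50 (x) x 48 (y) x 30 (z) mm, 0.12 kg, lying flat; origin at its centre; laid with its 48 mm along the wall
- half_1: half firebrick, buff, 50 (x) x 48 (y) x 30 (z) mm, 0.12 kg, lying flat; origin at its centre; laid with its 48 mm along the wall
- slot_1_left (a point): where the centre of a whole brick of the bottom course belongs: in the frame of the hearth board x = 55 mm, y = 52 mm, z = 25 mm
- slot_1_right (a point): where the centre of a whole brick of the bottom course belongs: in the frame of the hearth board x = 55 mm, y = -52 mm, z = 25 mm
- slot_2_mid (a point): where the centre of a whole brick of the second course belongs: in the frame of the hearth board x = 55 mm, y = 0 mm, z = 55 mm
- slot_3_left (a point): where the centre of a whole brick of the top course belongs: in the frame of the hearth board x = 55 mm, y = 52 mm, z = 85 mm
- slot_3_right (a point): where the centre of a whole brick of the top course belongs: in the frame of the hearth board x = 55 mm, y = -52 mm, z = 85 mm
- slot_2_left (a point): where the centre of a half brick of the second course belongs: in the frame of the hearth board x = 55 mm, y = 78 mm, z = 55 mm
- slot_2_right (a point): where the centre of a half brick of the second course belongs: in the frame of the hearth board x = 55 mm, y = -78 mm, z = 55 mm
- paint_brush: bystander, not to be moved: flat paint brush, 202 mm long, 12 mm high, lying behind the hearth; origin at the centre of its underside
- oiler: bystander, not to be moved: cream squeeze oiler with a red spout, 52 mm across, 152 mm high, standing at the back left; origin at the centre of its underside
- yellow_box: bystander, not to be moved: small yellow cardboard box, 62 x 42 x 22 mm, behind the hearth; origin at the centre of its underside
- marker: bystander, not to be moved: marker, white with a red cap, 132 mm long, lying near the front edge; origin at the centre of its underside
Things that resemble listed ones, but are neither listed nor needed, are in the scene too. What is shaped like the half_1 but black or blue is not meant.

How it is judged:
On the way, in this order (a step that is already met when the one before it is completed fails the run):
1. all the bricks that are present are laid in their staggered courses and released ((distance between brick_0 and slot_1_left below 0.012 m or distance between brick_0 and slot_1_right below 0.012 m or distance between brick_0 and slot_2_mid below 0.012 m or distance between brick_0 and slot_3_left below 0.012 m or distance between brick_0 and slot_3_right below 0.012 m) and angle between the y axis of each of brick_0, brick_1, brick_2, brick_3, brick_4, half_0, half_1 and the y axis of hearth, either way round below 0.15 rad and angle between the z axis of each of brick_0, brick_1, brick_2, brick_3, brick_4, half_0, half_1 and the z axis of hearth, either way round below 0.1 rad and linear speed of each of brick_0, brick_1, brick_2, brick_3, brick_4, half_0, half_1 below 0.02 m/s and contact force between each of brick_0, brick_1, brick_2, brick_3, brick_4, half_0, half_1 and the fingers below 0.1 N and (distance between brick_1 and slot_1_left below 0.012 m or distance between brick_1 and slot_1_right below 0.012 m or distance between brick_1 and slot_2_mid below 0.012 m or distance between brick_1 and slot_3_left below 0.012 m or distance between brick_1 and slot_3_right below 0.012 m) and (distance between brick_2 and slot_1_left below 0.012 m or distance between brick_2 and slot_1_right below 0.012 m or distance between brick_2 and slot_2_mid below 0.012 m or distance between brick_2 and slot_3_left below 0.012 m or distance between brick_2 and slot_3_right below 0.012 m) and (distance between brick_3 and slot_1_left below 0.012 m or distance between brick_3 and slot_1_right below 0.012 m or distance between brick_3 and slot_2_mid below 0.012 m or distance between brick_3 and slot_3_left below 0.012 m or distance between brick_3 and slot_3_right below 0.012 m) and (distance between brick_4 and slot_1_left below 0.012 m or distance between brick_4 and slot_1_right below 0.012 m or distance between brick_4 and slot_2_mid below 0.012 m or distance between brick_4 and slot_3_left below 0.012 m or distance between brick_4 and slot_3_right below 0.012 m) and (distance between half_0 and slot_2_left below 0.012 m or distance between half_0 and slot_2_right below 0.012 m) and (distance between half_1 and slot_2_left below 0.012 m or distance between half_1 and slot_2_right below 0.012 m)), for 0.2 s.
2. then the cast cover stands in the white ring, released (horizontal distance between cover and ring_mark below 0.015 m and z of cover in the frame of ring_mark between -0.006 and 0.006 m and angle between cover's own z axis and vertical below 0.1 rad and linear speed of cover below 0.02 m/s and contact force between cover and the fingers below 0.1 N), for 0.2 s.
At the end, for the whole second after the job is handed in: Toggle on (over 0.3 rad). Every brick flat (0.1 rad), along the wall (0.15 rad) and within 12 mm of a place for its kind: two whole; half, whole, half; the other whole bricks on top. Cover upright on the board, within 15 mm of the ring's centre. All released and at rest (all of step 1 and all of step 2 and value of joint toggle above 0.3 rad); the robot touches nothing.
It fails at once if a toggle that was on is switched off (value of joint toggle below -0.3 rad and distance of toggle_tip from where it was at the start of the episode above 0.03 m).
It fails at once if a brick is laid on the hearth while the extractor is off (value of joint toggle below -0.3 rad and ((horizontal distance between brick_0 and slot_2_mid below 0.11 m and contact force between brick_0 and hearth above 0.2 N) or (horizontal distance between brick_1 and slot_2_mid below 0.11 m and contact force between brick_1 and hearth above 0.2 N) or (horizontal distance between brick_2 and slot_2_mid below 0.11 m and contact force between brick_2 and hearth above 0.2 N) or (horizontal distance between brick_3 and slot_2_mid below 0.11 m and contact force between brick_3 and hearth above 0.2 N) or (horizontal distance between brick_4 and slot_2_mid below 0.11 m and contact force between brick_4 and hearth above 0.2 N) or (horizontal distance between half_0 and slot_2_mid below 0.11 m and contact force between half_0 and hearth above 0.2 N) or (horizontal distance between half_1 and slot_2_mid below 0.11 m and contact force between half_1 and hearth above 0.2 N))).
It fails at once if a bystander (brush, oiler, box, marker) is pushed more than 30 mm (distance of any of paint_brush, oiler, yellow_box, marker from where it was at the start of the episode above 0.03 m).
Of brick_0, brick_1, brick_2, brick_3, brick_4 only 3 to 5 are there at a start; the rules pass over those that are not, and their reading is None.
At some moment in a run one of cover may be knocked a few centimetres aside while the robot is not near it.
Once in a run the grip may slacken for a moment while it holds something.
It also fails if it takes over 210 s, if anything falls off the work surface, if the arm or the gripper's body presses on something with over 40 N, if the wrist force passes 120 N, or if a joint passes its speed limit or range.

ROBOT

A 6-joint arm with a two-finger parallel gripper is mounted at the origin on a cart in front of the work surface, level with it; the furniture and walls round the work are solid. World frame = base frame: x ahead of the robot, y to its left, z up, the work surface at z = 0. Lengths are in m, angles in rad, forces in N, time in s.
With the tool pointing down it reaches from about 0.35 to 0.975 m from the base axis. Payload 4.9 kg.
Tool frame: the origin (TCP) lies midway between the tips of the shut fingers; the grasp point (between the pads) lies 19 mm behind it; z points along the fingers, y is the direction in which the jaws open and shut (so a half turn about z gives the same grasp; the last joint's range is limited). The gripper opens to 85 mm and grips with 20 to 120 N. Pads are 22 mm wide; open, the fingers measure 114 mm over their backs; the gripper's body (76 mm by 85 mm) begins 54 mm behind the grasp point. The pads swing forward as they close: fully open they stand 13 mm farther back than shut.
Start: joints at [-1.325, 0.053, 1.613, -0, 1.476, -0.119], TCP at [0.223, -0.584, 0.231] pointing down, gripper open.
Joint ranges: [-3.01, 3.01], [-1.01, 2.22], [0.06, 2.58], [-1.02, 4.17], [0.09, 2.62], [-3.14, 3.14]. Speed limits (rad/s): [2.57, 2.57, 3.14, 3.14, 3.14, 3.14].

INTERFACE

Orientations are given as a rotation vector (axis times angle).
In Python, from station import ctrl gives the robot as it stands.
- The arm moves only by the tool jog_arm, never from a script. Its argument "steps" is a list of rows, each an object of numbers: "dx", "dy", "dz": the shift along the world's x, y, z in units of 60 mm (1.0 is 60 mm); "twist": the turn about the world's z in units of 10 degrees (1.0 is 10 degrees). A call has 1 to 5 rows; each row is the pose to reach, as a shift and turn from the pose measured when the call began; what a row does not reach only later rows make up. A row lasts 1/8 s, in which the tool goes at most 62.5 mm and 10.7 degrees, less where a joint would pass 70% of its speed; a pose out of reach is approached as far as the arm can. A call with a gripper value outside its range is refused whole. "gripper" is the closure in counts, from 0 (fully open) to 255 (shut), set as the call begins (left out, the last holds). The fingers move at their own pace and stop on an object; "newtons" is the grip in N (left out, the last holds). Time passes only in rows, so rows that repeat a pose let the fingers close. It gives the time, the measured TCP pose, the force and the opening at its end, in the units of the state.
- ctrl.get_obs(): the state, without advancing time (a new reading comes with each control period).
- ctrl.get_image(name): name is "scene" or "top"; returns a dict with "frame" (384x512x3 uint8, red, green, blue), "range_z" (384x512 float32, m along the optical axis (not along the pixel's ray), 0 where there is no reading), "fx", "fy", "cx", "cy" (pixels), "extrinsics" (4x4, takes a point from camera to world coordinates). Camera axes: x right, y down, z forward; pixel columns grow to the right and rows downward; lengths in m; the calibration is good to about 2 mm. A picture is of the moment at which its call begins.
- ctrl.finish_job(): hands the job in, once; it reports no verdict.
The state is a dict: "t": time; "q": joint angles; "dq": joint speeds; "effort": joint torques, N m; "tool_pos": TCP position; "tool_rot": TCP orientation; "contact_force": force on the tool from outside, world axes, zero at the start; "wrist_torque": the same for the moment, N m; "opening": finger opening in m.
Only numpy, scipy, OpenCV 4.12 (cv2) and the standard library are available. Lean on these libraries where they do the work, as an engineer would, in place of code of your own. Each camera call takes 0.05 s, during which the arm holds its last target.

## Working session

There is one attempt and no reset: what is moved stays moved. The work goes in short steps, Python scripts to look and compute and a tool call to move; the robot and the scene stay as the last step left them, time stands still between calls to the robot, and variables do not carry over. Pictures are saved under pics/ and viewed, and the job is handed in when it is done.

Besides the shell and the picture viewer there is one more tool, called after "Emit:" as name(argument=value, ...) on one line, values as JSON. jog_arm: Moves the arm, as the interface text tells. Its arguments: {"type":"object","properties":{"steps":{"type":"array"},"gripper":{"type":"number"},"newtons":{"type":"number"}},"required":["steps"]}

```bash
ls; mkdir -p pics; cat > h.py <<'E'
import numpy as np, cv2
from station import ctrl
def grab(name,tag):
    im=ctrl.get_image(name); np.savez(f'{tag}.npz',**{k:np.asarray(v) for k,v in im.items()})
    cv2.imwrite(f'pics/{tag}.png',cv2.cvtColor(im['frame'],cv2.COLOR_RGB2BGR)); return im
def load(tag): return dict(np.load(f'{tag}.npz'))
def pts(im):
    z=im['range_z']; h,w=z.shape; u,v=np.meshgrid(np.arange(w),np.arange(h))
    P=np.stack([(u-im['cx'])/im['fx']*z,(v-im['cy'])/im['fy']*z,z],-1)
    E=im['extrinsics']; W=P@E[:3,:3].T+E[:3,3]; W[z==0]=np.nan; return W
def ray(im,u,v,h):
    E=im['extrinsics']; d=E[:3,:3]@np.array([(u-im['cx'])/im['fx'],(v-im['cy'])/im['fy'],1]); o=E[:3,3]
    return o+d*(h-o[2])/d[2]
E
python3 - <<'E'
from h import *
for n in('scene','top'):
    im=grab(n,n+'0'); print(n,im['fx'],im['cx'],im['cy']); print(np.round(im['extrinsics'],3))
    a=cv2.imread(f'pics/{n}0.png'); cv2.imwrite(f'pics/{n}0b.png',cv2.resize(a,(800,600),interpolation=cv2.INTER_CUBIC))
print(ctrl.get_obs())
E
```

```text
pics
scene 412.13823387758373 261.20079356053526 182.03755535329336
[[ 0.632 -0.588  0.505 -0.156]
 [-0.775 -0.468  0.426 -0.626]
 [-0.014 -0.66  -0.751  1.198]
 [ 0.     0.     0.     1.   ]]
top 464.52174681034967 250.0982705668124 191.16119467569777
[[-0.024 -0.994  0.105  0.426]
 [-1.     0.024 -0.003  0.   ]
 [ 0.    -0.105 -0.994  1.439]
 [ 0.     0.     0.     1.   ]]
{'t': 0.1, 'q': array([-1.32498122e+00,  5.33090291e-02,  1.61416555e+00, -9.15157620e-06,
        1.47601108e+00, -1.19026321e-01]), 'dq': array([ 1.60444311e-04,  1.73447918e-03, -3.44624884e-03,  8.65593911e-04,
       -9.11247207e-04,  5.48131800e-05]), 'effort': array([-2.38977145e-04, -3.94908893e+01, -3.71360886e+01, -1.48315103e-04,
        3.94315110e-03,  7.13985415e-06]), 'tool_pos': array([ 0.22284348, -0.58331183,  0.2301694 ]), 'tool_rot': array([-3.08760802e+00, -5.69577102e-01,  2.02536988e-04]), 'contact_force': array([-0.86312184,  0.5667868 ,  0.62561239]), 'wrist_torque': array([-0.01203468,  0.02186729,  0.01314146]), 'opening': 0.085829584680469}
```

View pics/scene0b.png

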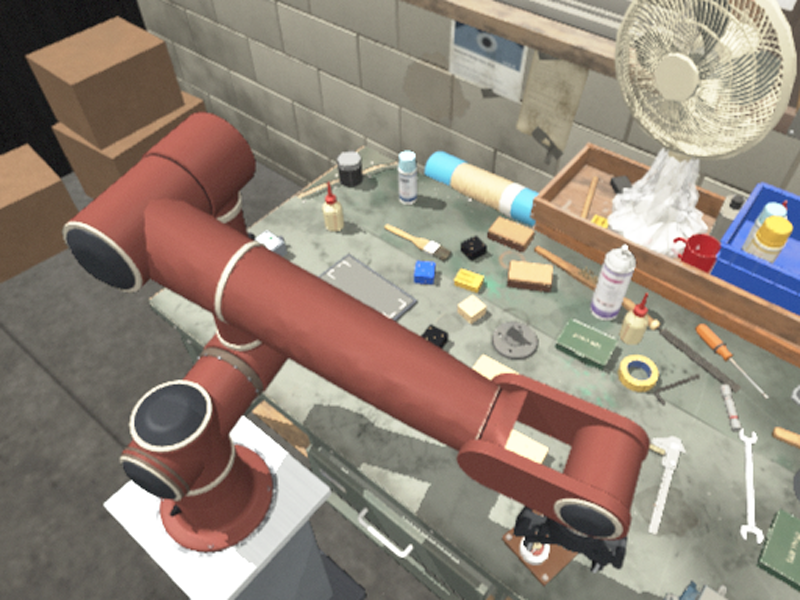

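View pics/top0b.png

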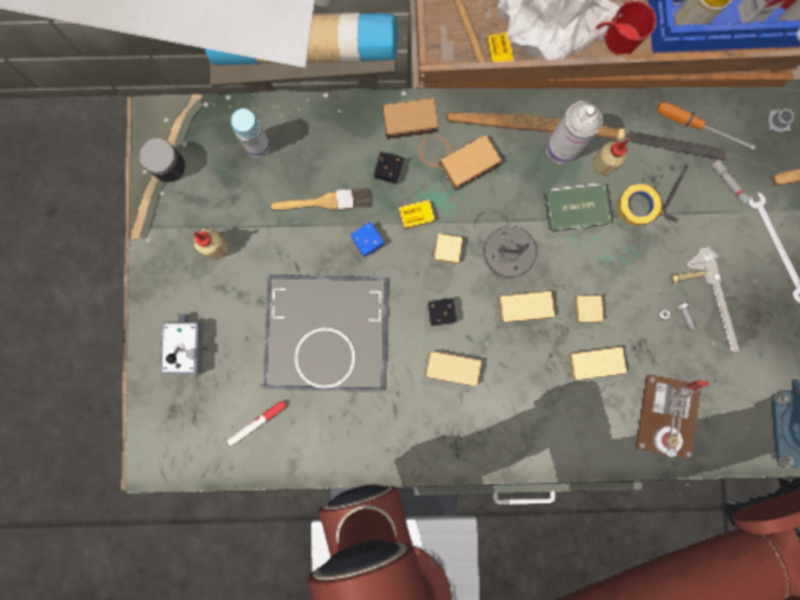

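```bash
python3 - <<'E'
from h import *
im=load('top0'); f=cv2.cvtColor(im['frame'],cv2.COLOR_RGB2BGR)
a=cv2.resize(f[195:250,95:140],None,fx=8,fy=8,interpolation=cv2.INTER_CUBIC)
b=cv2.resize(f[140:250,260:410],None,fx=5,fy=4,interpolation=cv2.INTER_CUBIC)[:440,:430+0]
cv2.imwrite('pics/crop1.png',np.hstack([a,b[:440]]))
W=pts(im)
hsv=cv2.cvtColor(im['frame'],cv2.COLOR_RGB2HSV)
def rects(mask,zlo,zhi,name,amin=80):
    m=(mask&(W[...,2]>zlo)&(W[...,2]<zhi)).astype(np.uint8)
    m=cv2.morphologyEx(m,cv2.MORPH_OPEN,np.ones((3,3)))
    cs,_=cv2.findContours(m,cv2.RETR_EXTERNAL,cv2.CHAIN_APPROX_NONE)
    for c in cs:
        if cv2.contourArea(c)<amin: continue
        mm=np.zeros_like(m); cv2.drawContours(mm,[c],-1,1,-1); mm=cv2.erode(mm,np.ones((3,3)))
        h=np.nanmedian(W[...,2][mm>0])
        P=np.array([ray(im,u,v,h)[:2] for u,v in c[:,0]])
        r=cv2.minAreaRect((P*1000).astype(np.float32))
        hs=hsv[mm>0].mean(0)
        print(name,'px',c[:,0].mean(0).round(),'c',np.round(r[0],1),'size',np.round(r[1],1),'ang',round(r[2],1),'h',round(h*1000,1),'hsv',hs.round())
buff=(hsv[...,0]>10)&(hsv[...,0]<30)&(hsv[...,1]>60)&(hsv[...,2]>120)
rects(buff,0.01,0.06,'buff')
# table plane check
print('table z', np.nanmedian(W[200:240,255:265,2]), 'hearth', np.nanmedian(W[190:215,215:240,2]))
E
```

```text
buff px [290. 236.] c [ 436.8 -121.5] size [100.3  49.9] ang 77.8 h 29.8 hsv [ 22.  80. 240.]
buff px [382. 233.] c [ 440.1 -401. ] size [ 49.9 103.3] ang 6.3 h 29.4 hsv [ 24.  74. 244.]
buff px [377. 198.] c [ 544.9 -389.9] size [49.8 48.9] ang 88.6 h 29.6 hsv [ 22.  82. 240.]
buff px [337. 196.] c [ 553.3 -268.1] size [ 50.8 102.8] ang 4.1 h 29.7 hsv [ 23.  77. 242.]
buff px [287. 159.] c [ 671.4 -118.8] size [48.2 52.8] ang 80.0 h 30.0 hsv [ 24.  74. 243.]
buff px [266. 137.] c [743.8 -59.2] size [43.6 62.7] ang 12.9 h 22.1 hsv [ 25. 237. 236.]
buff px [409. 131.] c [ 753.1 -503.5] size [78.5 83.7] ang 41.9 h 21.6 hsv [ 37.  94. 179.]
buff px [504. 113.] c [ 803.7 -804.7] size [22.5 49.5] ang 5.1 h 17.0 hsv [ 16. 126. 199.]
buff px [301. 103.] c [ 846.9 -168.2] size [ 63.3 108.5] ang 28.9 h 32.0 hsv [ 16. 121. 224.]
buff px [326.  77.] c [ 932.6 -256.6] size [186.9  25.6] ang 84.7 h 17.5 hsv [ 15. 122. 149.]
buff px [436.  74.] c [ 931.9 -596.2] size [99.3 30.6] ang 64.3 h 25.8 hsv [ 13. 182. 192.]
buff px [263.  74.] c [941.9 -51.4] size [ 60.7 105.4] ang 7.1 h 32.3 hsv [ 15. 119. 200.]
buff px [450.  49.] c [1009.8 -639. ] size [361.   16.4] ang 89.3 h 39.1 hsv [ 13. 147. 156.]
buff px [378.  34.] c [1063.  -412.3] size [31.6 85. ] ang 2.6 h 48.9 hsv [ 13.  90. 158.]
buff px [311.  16.] c [1118.7 -217.3] size [137.8  69.3] ang 17.7 h 48.0 hsv [ 13.  88. 156.]
buff px [285.  21.] c [1109.8 -134.7] size [135.8 101.3] ang 1.2 h 47.7 hsv [ 13.  85. 158.]
table z -0.0003466809379645275 hearth 0.010006630039752218
```

View pics/crop1.png

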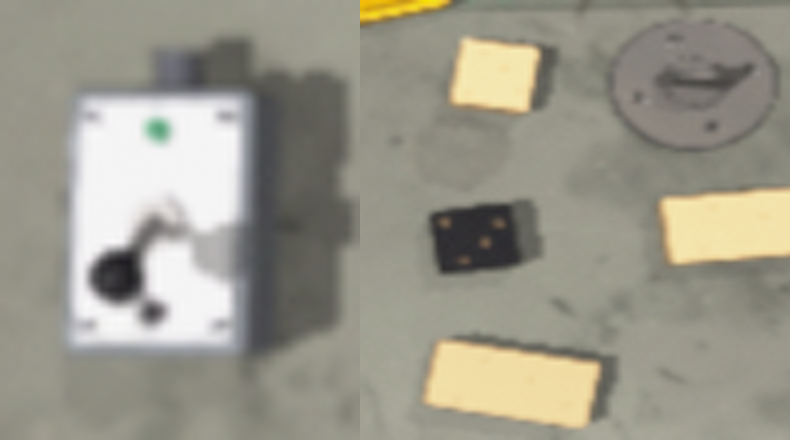

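```bash
python3 - <<'E'
from h import *
im=load('top0'); W=pts(im); hsv=cv2.cvtColor(im['frame'],cv2.COLOR_RGB2HSV); f=im['frame']
# white marks on hearth
s=np.zeros(W.shape[:2],bool); s[176:250,168:250]=True
m=(s&(hsv[...,2]>165)&(hsv[...,1]<60)).astype(np.uint8)
n,l,st,c=cv2.connectedComponentsWithStats(m)
for i in range(1,n):
    if st[i,4]<5: continue
    v,u=np.where(l==i); P=np.array([ray(im,a,b,.010)[:2] for a,b in zip(u,v)])*1000
    print('white',st[i],P.mean(0).round(1),P.min(0).round(1),P.max(0).round(1))
    if st[i,4]>60:
        e=cv2.fitEllipse(P.astype(np.float32)); print('ell',np.round(e[0],1),np.round(e[1],1), 'circ',cv2.minEnclosingCircle(P.astype(np.float32)))
# hearth outline by height
Z=W[...,2]
m=(s&(Z>0.006)&(Z<0.02)).astype(np.uint8)
m[:]=m; x=np.zeros_like(m); x[170:255,160:255]=((Z>0.0055)&(Z<0.02))[170:255,160:255]
cs,_=cv2.findContours(x,cv2.RETR_EXTERNAL,cv2.CHAIN_APPROX_NONE); c=max(cs,key=cv2.contourArea)
P=np.array([ray(im,u,v,.01)[:2] for u,v in c[:,0]])*1000; print('hearth',cv2.minAreaRect(P.astype(np.float32)))
# switch box
x=np.zeros_like(m); x[195:250,95:140]=((Z>0.038)&(Z<0.052))[195:250,95:140]
cs,_=cv2.findContours(x,cv2.RETR_EXTERNAL,cv2.CHAIN_APPROX_NONE); c=max(cs,key=cv2.contourArea)
P=np.array([ray(im,u,v,.045)[:2] for u,v in c[:,0]])*1000; print('box',cv2.minAreaRect(P.astype(np.float32)),'h',np.nanmedian(Z[x>0]))
k=np.zeros_like(s); k[195:250,95:140]=(Z>0.075)[195:250,95:140]
print('knob',W[k].mean(0),W[k].max(0),k.sum())
# dots
g=np.zeros_like(s); g[195:250,95:140]=((hsv[...,0]>60)&(hsv[...,0]<90)&(hsv[...,1]>90))[195:250,95:140]; print('green',W[g].mean(0))
# cover
x=np.zeros_like(s); x[140:182,305:348]=True
d=(x&(Z>0.006)&(Z<0.016)); P=(W[d][:,:2]*1000).astype(np.float32); print('disc',cv2.minEnclosingCircle(P),cv2.minAreaRect(P),'h',np.nanmedian(Z[d]))
r=x&(Z>0.03); P=W[r]; print('rib',P.mean(0),r.sum(),P[:,2].max(),cv2.minAreaRect((P[:,:2]*1000).astype(np.float32)))
E
cat > mk.py <<'E'
E
```

```text
white [174 184   9   9  35] [597.2 222.7] [580.  206.5] [605.  231.4]
white [236 185   9  10  40] [588.1  23.9] [568.8  14.6] [597.3  39.5]
white [173 195  10  10  42] [552.2 224.1] [542.4 207. ] [570.8 234.7]
white [235 197   9   9  37] [542.4  27.5] [534.7  18.5] [559.6  43.7]
white [187 209  41  40 424] [465.3 131.6] [405.7  69.5] [525.3 192.4]
ell [465.3 129.9] [112.7 114.8] circ ((464.46429443359375, 130.64610290527344), 62.415992736816406)
white [248 240   2   5   6] [421.4   3.7] [414.8   3.1] [427.    6.2]
hearth ((515.2144775390625, 126.60809326171875), (242.08981323242188, 228.41676330566406), 87.6861572265625)
box ((488.83221435546875, 402.3655090332031), (71.76163482666016, 98.70246124267578), 88.63420867919922) h 0.0461822870422437
knob [0.46786312 0.40275553 0.09795217] [0.48013303 0.41408191 0.11075423] 53
green [0.52290975 0.40493087 0.04967143]
disc ((665.1337890625, -243.25888061523438), 86.6479263305664) ((670.9428100585938, -242.7006072998047), (126.32635498046875, 132.48092651367188), 84.08943176269531) h 0.01011128853793708
rib [ 0.66671621 -0.24221972  0.04403491] 45 0.06035181645191834 ((667.0179443359375, -245.11056518554688), (37.299224853515625, 8.621482849121094), 81.61314392089844)
```

Emit:
jog_arm(steps=[{"dx": 0.5,"dy": 0.8,"twist": 0.9},{"dx": 1.0,"dy": 1.6,"twist": 1.8},{"dx": 1.5,"dy": 2.4,"twist": 2.7},{"dx": 2.0,"dy": 3.2,"twist": 3.6},{"dx": 2.5,"dy": 4.0,"twist": 4.5}], gripper=255, newtons=40)

```text
validation failed for argument at $.st...
```

Emit:
jog_arm(steps=[{"dx": 0.5,"dy": 0.8,"dz": 0.0,"twist": 0.9},{"dx": 1.0,"dy": 1.6,"dz": 0.0,"twist": 1.8},{"dx": 1.5,"dy": 2.4,"dz": 0.0,"twist": 2.7},{"dx": 2.0,"dy": 3.2,"dz": 0.0,"twist": 3.6},{"dx": 2.5,"dy": 4.0,"dz": 0.0,"twist": 4.5}], gripper=255, newtons=40)

```text
t: 0.72
tool_pos: [0.3733, -0.3415, 0.2297]
tool_rot: [-2.63, -1.714, 0.001]
contact_force: [2.0, -0.0, -0.6]
opening: -0.0
```

Emit:
jog_arm(steps=[{"dx": 0.3,"dy": 0.9,"dz": 0.0,"twist": 0.5},{"dx": 0.6,"dy": 1.8,"dz": 0.0,"twist": 1.0},{"dx": 0.6,"dy": 2.8,"dz": 0.0,"twist": 1.5},{"dx": 0.6,"dy": 3.8,"dz": 0.0,"twist": 2.0},{"dx": 0.6,"dy": 4.8,"dz": 0.0,"twist": 2.25}])

```text
t: 1.35
tool_pos: [0.4088, -0.0516, 0.2293]
tool_rot: [-2.244, -2.195, 0.001]
contact_force: [0.2, 0.2, -0.4]
opening: 0.0004
```

Emit:
jog_arm(steps=[{"dx": 0.0,"dy": 1.0,"dz": 0.0,"twist": 0.0},{"dx": 0.0,"dy": 2.0,"dz": 0.0,"twist": 0.0},{"dx": 0.0,"dy": 3.0,"dz": 0.0,"twist": 0.0},{"dx": 0.0,"dy": 4.0,"dz": 0.0,"twist": 0.0},{"dx": 0.0,"dy": 5.0,"dz": 0.0,"twist": 0.0}])

```text
t: 1.98
tool_pos: [0.4082, 0.2504, 0.2291]
tool_rot: [-2.244, -2.196, 0.001]
contact_force: [0.0, -1.2, 0.3]
opening: -0.0003
```

Emit:
jog_arm(steps=[{"dx": 0.0,"dy": 1.0,"dz": 0.0,"twist": 0.0},{"dx": 0.0,"dy": 2.0,"dz": 0.0,"twist": 0.0},{"dx": 0.0,"dy": 2.54,"dz": -0.8,"twist": 0.0},{"dx": 0.0,"dy": 2.54,"dz": -1.7,"twist": 0.0},{"dx": 0.0,"dy": 2.54,"dz": -2.35,"twist": 0.0}])

```text
t: 2.6
tool_pos: [0.4065, 0.4024, 0.0846]
tool_rot: [-2.242, -2.197, 0.007]
contact_force: [-1.4, 0.6, 0.1]
opening: -0.0001
```

```bash
python3 - <<'E'
from h import *
for n in('scene','top'):
    im=grab(n,n+'1')
    a=cv2.imread(f'pics/{n}1.png'); cv2.imwrite(f'pics/{n}1b.png',cv2.resize(a,(800,600),interpolation=cv2.INTER_CUBIC))
E
```

```text
(no output)
```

View pics/scene1b.png

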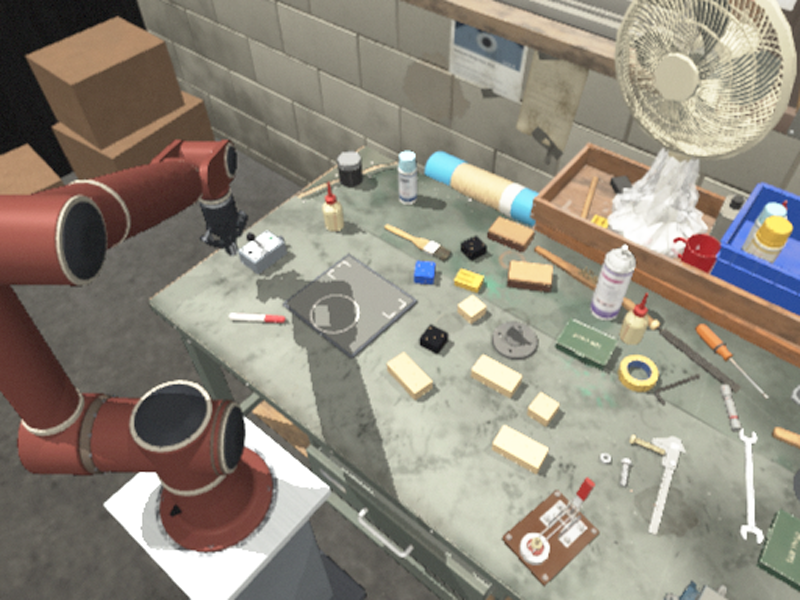

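View pics/top1b.png

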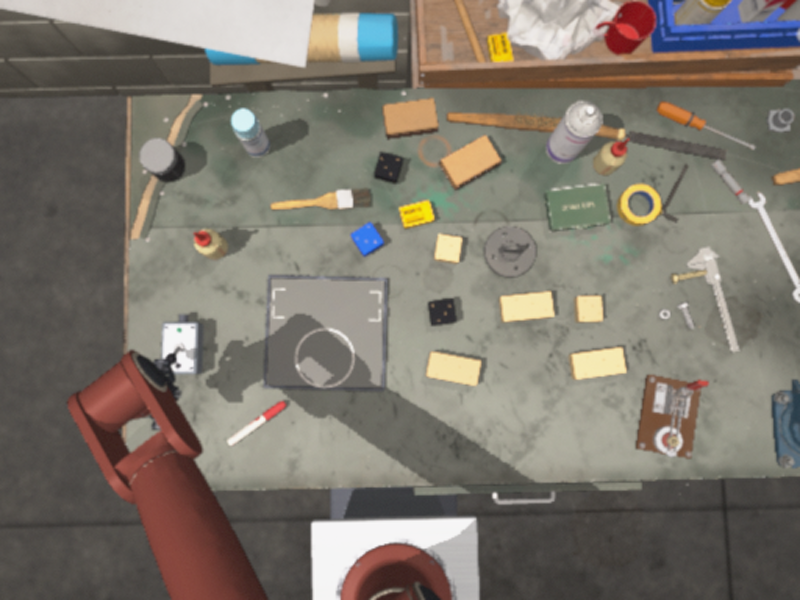

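Both views agree. The bricks to use, in top px (800x600):
- Buff whole bricks: (454,368), (527,306) and (598,363).
- Buff halves: (448,248) and (590,308).
- Lookalikes to leave: orange bricks (410,117) and (471,161), black blocks (388,167) and (442,311), blue block (367,239).

The toggle knob at (172,358) sits by the black dot, so it is off. I'll push it towards +x.

Emit:
jog_arm(steps=[{"dx": 0.3,"dy": 0.0,"dz": 0.0,"twist": 0.0},{"dx": 0.55,"dy": 0.0,"dz": 0.0,"twist": 0.0},{"dx": 0.75,"dy": 0.0,"dz": 0.0,"twist": 0.0},{"dx": 0.95,"dy": 0.0,"dz": 0.0,"twist": 0.0},{"dx": 1.1,"dy": 0.0,"dz": 0.0,"twist": 0.0}])

```text
t: 3.32
tool_pos: [0.4717, 0.4001, 0.0822]
tool_rot: [-2.243, -2.195, 0.018]
contact_force: [-0.4, 0.6, 0.4]
opening: 0.0001
```

Emit:
jog_arm(steps=[{"dx": -0.4,"dy": 0.0,"dz": 0.0,"twist": 0.0},{"dx": -0.8,"dy": 0.0,"dz": 0.0,"twist": 0.0},{"dx": -0.9,"dy": 0.0,"dz": 0.8,"twist": 0.0},{"dx": -0.9,"dy": -0.7,"dz": 1.5,"twist": 0.0},{"dx": -0.9,"dy": -1.5,"dz": 2.0,"twist": 0.0}])

```text
t: 3.95
tool_pos: [0.4184, 0.3098, 0.2048]
tool_rot: [-2.242, -2.198, 0.014]
contact_force: [0.7, -0.3, 0.4]
opening: 0.0
```

```bash
cat > m.py <<'E'
from h import *
def brickm(im,tag):
    W=pts(im); Z=W[...,2]; hsv=cv2.cvtColor(im['frame'],cv2.COLOR_RGB2HSV)
    m=((hsv[...,0]>17)&(hsv[...,0]<30)&(hsv[...,1]>50)&(hsv[...,1]<130)&(hsv[...,2]>150)&(Z>0.02)&(W[...,0]<.8)&(W[...,1]>-.55)).astype(np.uint8)
    cs,_=cv2.findContours(m,cv2.RETR_EXTERNAL,cv2.CHAIN_APPROX_NONE)
    for c in cs:
        if cv2.contourArea(c)<60: continue
        mm=np.zeros_like(m); cv2.drawContours(mm,[c],-1,1,-1)
        zt=np.nanpercentile(Z[mm>0],80)
        top=(mm>0)&(Z>zt-.006)
        cc,_=cv2.findContours(top.astype(np.uint8),cv2.RETR_EXTERNAL,cv2.CHAIN_APPROX_NONE); c=max(cc,key=cv2.contourArea)
        P=np.array([ray(im,u,v,zt) for u,v in c[:,0]])[:,:2]*1000
        r=cv2.minAreaRect(P.astype(np.float32)); (w,h),a=r[1],r[2]
        yaw=a if h>w else a-90
        print(tag,'px',c[:,0].mean(0).round(),'c',np.round(r[0],1),'mean',(np.nanmean(W[top],0)*1000).round(1),'size',np.round(r[1],1),'yaw(of long y)',round(yaw,1),'zt',round(zt*1000,1))
E
python3 - <<'E'
from m import *
im=grab('top','top2'); brickm(im,'top')
W=pts(im);Z=W[...,2]
k=np.zeros(Z.shape,bool); k[195:250,95:140]=(Z>0.075)[195:250,95:140]&(Z<.12)[195:250,95:140]
print('knob',W[k].mean(0),k.sum())
ims=load('scene1'); brickm(ims,'scene')
f=cv2.cvtColor(im['frame'],cv2.COLOR_RGB2BGR)
cv2.imwrite('pics/tog2.png',cv2.resize(f[190:255,85:145],None,fx=8,fy=8,interpolation=cv2.INTER_CUBIC))
E
```

```text
top px [291. 236.] c [ 436.7 -121.5] mean [ 437.  -122.8   30.4] size [98.6 49.7] yaw(of long y) -12.2 zt 32.2
top px [383. 232.] c [ 440.3 -402.2] mean [ 440.  -402.4   30.2] size [49.7 99.3] yaw(of long y) 6.2 zt 31.9
top px [378. 198.] c [ 547.8 -390.7] mean [ 546.  -391.2   29.9] size [46.7 48.9] yaw(of long y) 88.6 zt 31.8
top px [337. 196.] c [ 553.6 -268.1] mean [ 554.4 -268.9   30.3] size [ 49.5 100.7] yaw(of long y) 4.4 zt 32.2
top px [287. 159.] c [ 672.6 -118.9] mean [ 673.5 -119.4   30.4] size [47.2 49.7] yaw(of long y) 80.0 zt 32.1
top px [134. 155.] c [685.1 340.2] mean [682.  338.8  78.4] size [32.1 41.8] yaw(of long y) 44.8 zt 79.7
knob [0.51164814 0.40186201 0.10012121] 36
scene px [409. 237.] c [ 752.4 -505.6] mean [ 752.8 -505.9   23.9] size [72.4 79.4] yaw(of long y) 38.7 zt 24.9
scene px [212. 133.] c [682.8 336.1] mean [683.5 334.3  76.6] size [39.3 42.4] yaw(of long y) 49.1 zt 74.7
```

View pics/tog2.png

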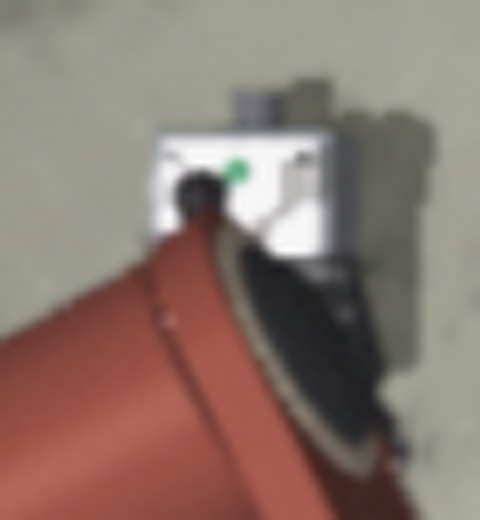

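Toggle knob is now by the green dot (x = 0.512), so it is on. Next I cross-check the bricks and hearth in the scene view.

```bash
python3 - <<'E'
from h import *
im=load('scene1'); W=pts(im); Z=W[...,2]; hsv=cv2.cvtColor(im['frame'],cv2.COLOR_RGB2HSV)
print(hsv[258,333],hsv[240,262], Z[258,333])
for nm,(x,y) in dict(A=(437,-122),B=(440,-402),C=(554,-268),h1=(547,-390.7),h2=(672.5,-119)).items():
    m=(np.hypot(W[...,0]*1000-x,W[...,1]*1000-y)<65)&(Z>.022)&(Z<.036)&(hsv[...,2]>150)
    cs,_=cv2.findContours(m.astype(np.uint8),cv2.RETR_EXTERNAL,cv2.CHAIN_APPROX_NONE); c=max(cs,key=cv2.contourArea)
    h=np.nanmedian(Z[m]); P=np.array([ray(im,u,v,h) for u,v in c[:,0]])[:,:2]*1000
    r=cv2.minAreaRect(P.astype(np.float32)); print(nm,np.round(r[0],1),np.round(r[1],1),round(r[2],1),'h',round(h*1000,1))
m=np.zeros(Z.shape,bool); m[150:240,170:280]=True
w=(m&(hsv[...,2]>150)&(hsv[...,1]<60)&(Z<.03)).astype(np.uint8)
n,l,st,c=cv2.connectedComponentsWithStats(w)
for i in range(1,n):
    if st[i,4]<8: continue
    v,u=np.where(l==i);P=np.array([ray(im,a,b,.01)[:2] for a,b in zip(u,v)])*1000
    print(st[i],P.mean(0).round(1),((P.min(0)+P.max(0))/2).round(1))
# cover
d=(np.hypot(W[...,0]-.665,W[...,1]+.243)<.07)&(Z>.006)&(Z<.016)
print('cover disc',cv2.minEnclosingCircle((W[d][:,:2]*1000).astype(np.float32)),np.median(Z[d]))
r=(np.hypot(W[...,0]-.665,W[...,1]+.243)<.07)&(Z>.03); P=W[r]; print('rib',P.mean(0),P[:,2].max(),r.sum(),cv2.minAreaRect((P[:,:2]*1000).astype(np.float32)))
E
```

```text
[ 34  23 188] [ 26  42 254] -0.0027138502911505658
A [ 434.9 -125.7] [103.3  51.9] 78.5 h 28.6
B [ 438.  -405.9] [ 53.3 100.3] 6.2 h 28.4
C [ 551.5 -272.6] [ 54.2 100.7] 4.2 h 28.2
h1 [ 544.5 -394.4] [54.2 48.6] 0.1 h 28.1
h2 [ 670.6 -122.7] [50.2 53.8] 79.2 h 27.9
[ 170  150  110   90 5132] [572.1 104. ] [569.5 137.2]
[264 150  16  13 105] [791.1  98.4] [791.6 109.3]
[170 190  29  50 924] [326.6 158.5] [332.  168.3]
[198 192  13  20 153] [437.7 150. ] [438.9 150.9]
cover disc ((662.250732421875, -241.87416076660156), 56.881290435791016) 0.00934625379991827
rib [ 0.66517107 -0.2492287   0.04153687] 0.05365865743375564 42 ((666.383056640625, -248.37261962890625), (33.60274887084961, 10.52455997467041), 82.12017059326172)
```

Emit:
jog_arm(steps=[{"dx": 0.1,"dy": -1.0,"dz": 0.0,"twist": -0.3},{"dx": 0.2,"dy": -2.0,"dz": 0.0,"twist": -0.6},{"dx": 0.3,"dy": -3.0,"dz": -0.1,"twist": -0.9},{"dx": 0.3,"dy": -4.0,"dz": -0.2,"twist": -1.1},{"dx": 0.3,"dy": -5.0,"dz": -0.3,"twist": -1.1}], gripper=0, newtons=60)

```text
t: 4.62
tool_pos: [0.4381, 0.0043, 0.191]
tool_rot: [2.444, 1.968, -0.008]
contact_force: [1.2, -1.0, 0.2]
opening: 0.0852
```

Emit:
jog_arm(steps=[{"dx": 0.0,"dy": -1.0,"dz": -0.2,"twist": 0.0},{"dx": 0.0,"dy": -2.0,"dz": -0.4,"twist": 0.0},{"dx": 0.0,"dy": -2.2,"dz": -1.0,"twist": 0.0},{"dx": 0.0,"dy": -2.2,"dz": -1.6,"twist": 0.0},{"dx": 0.0,"dy": -2.2,"dz": -1.7,"twist": 0.0}])

```text
t: 5.25
tool_pos: [0.4361, -0.1272, 0.0862]
tool_rot: [-2.447, -1.968, 0.013]
contact_force: [-0.5, -0.6, -0.6]
opening: 0.0852
```

Emit:
jog_arm(steps=[{"dx": 0.01,"dy": 0.1,"dz": -0.5,"twist": 0.0},{"dx": 0.01,"dy": 0.1,"dz": -1.0,"twist": 0.0},{"dx": 0.01,"dy": 0.1,"dz": -1.34,"twist": 0.0},{"dx": 0.01,"dy": 0.1,"dz": -1.34,"twist": 0.0}])

```text
t: 5.75
tool_pos: [0.4364, -0.1208, 0.0056]
tool_rot: [-2.444, -1.968, 0.014]
contact_force: [-0.1, 1.1, -0.2]
opening: 0.0853
```

Emit:
jog_arm(steps=[{"dx": 0.0,"dy": 0.0,"dz": 0.0,"twist": 0.0},{"dx": 0.0,"dy": 0.0,"dz": 0.0,"twist": 0.0},{"dx": 0.0,"dy": 0.0,"dz": 0.0,"twist": 0.0},{"dx": 0.0,"dy": 0.0,"dz": 0.0,"twist": 0.0}], gripper=255)

```text
t: 6.25
tool_pos: [0.4381, -0.1215, 0.0075]
tool_rot: [-2.447, -1.97, 0.011]
contact_force: [0.7, 1.3, 7.1]
opening: 0.049
```

Emit:
jog_arm(steps=[{"dx": 0.0,"dy": 0.0,"dz": 0.5,"twist": 0.0},{"dx": 0.0,"dy": 0.3,"dz": 1.3,"twist": 0.0},{"dx": 0.4,"dy": 1.1,"dz": 1.3,"twist": 0.3},{"dx": 0.8,"dy": 2.0,"dz": 1.3,"twist": 0.6},{"dx": 1.2,"dy": 2.8,"dz": 1.3,"twist": 0.97}])

```text
t: 6.88
tool_pos: [0.5101, 0.0482, 0.0854]
tool_rot: [2.269, 2.172, -0.011]
contact_force: [-0.2, -0.9, -1.7]
opening: 0.0489
```

Emit:
jog_arm(steps=[{"dx": 0.3,"dy": 0.7,"dz": 0.0,"twist": 0.0},{"dx": 0.6,"dy": 1.4,"dz": 0.0,"twist": 0.0},{"dx": 0.9,"dy": 1.9,"dz": 0.0,"twist": 0.0},{"dx": 1.04,"dy": 2.17,"dz": 0.0,"twist": 0.0},{"dx": 1.04,"dy": 2.17,"dz": 0.0,"twist": 0.0}])

```text
t: 7.5
tool_pos: [0.5722, 0.1788, 0.0849]
tool_rot: [-2.268, -2.174, 0.013]
contact_force: [-0.8, -0.1, -2.3]
opening: 0.0487
```

Emit:
jog_arm(steps=[{"dx": 0.0,"dy": -0.04,"dz": -0.5,"twist": 0.0},{"dx": 0.0,"dy": -0.04,"dz": -0.9,"twist": 0.0},{"dx": 0.0,"dy": -0.04,"dz": -1.1,"twist": 0.0},{"dx": 0.0,"dy": -0.04,"dz": -1.12,"twist": 0.0},{"dx": 0.0,"dy": -0.04,"dz": -1.12,"twist": 0.0}])

```text
t: 8.12
tool_pos: [0.5725, 0.176, 0.0181]
tool_rot: [2.268, 2.173, -0.013]
contact_force: [1.0, -0.4, -3.7]
opening: 0.0488
```

Emit:
jog_arm(steps=[{"dx": 0.0,"dy": 0.0,"dz": -0.02,"twist": 0.0},{"dx": 0.0,"dy": 0.0,"dz": -0.03,"twist": 0.0}])

```text
t: 8.38
tool_pos: [0.5729, 0.1759, 0.0175]
tool_rot: [2.268, 2.172, -0.012]
contact_force: [-3.6, -0.9, 5.9]
opening: 0.049
```

Emit:
jog_arm(steps=[{"dx": 0.0,"dy": 0.0,"dz": 0.0,"twist": 0.0},{"dx": 0.0,"dy": 0.0,"dz": 0.0,"twist": 0.0},{"dx": 0.0,"dy": 0.0,"dz": 0.0,"twist": 0.0},{"dx": 0.0,"dy": 0.0,"dz": 0.5,"twist": 0.0},{"dx": 0.0,"dy": 0.0,"dz": 1.1,"twist": 0.0}], gripper=0)

```text
t: 9.0
tool_pos: [0.5719, 0.1757, 0.083]
tool_rot: [-2.268, -2.173, 0.016]
contact_force: [0.0, -0.1, 0.5]
opening: 0.0853
```

Emit:
jog_arm(steps=[{"dx": 0.0,"dy": -1.0,"dz": 0.0,"twist": 0.15},{"dx": -0.1,"dy": -2.0,"dz": 0.1,"twist": 0.3},{"dx": -0.2,"dy": -3.0,"dz": 0.1,"twist": 0.45},{"dx": -0.3,"dy": -4.0,"dz": 0.1,"twist": 0.6},{"dx": -0.3,"dy": -5.0,"dz": 0.1,"twist": 0.68}], gripper=60)

```text
t: 9.62
tool_pos: [0.5534, -0.1261, 0.0891]
tool_rot: [2.135, 2.304, -0.015]
contact_force: [1.2, 0.0, -0.9]
opening: 0.0651
```

Emit:
jog_arm(steps=[{"dx": 0.0,"dy": -1.0,"dz": 0.0,"twist": 0.0},{"dx": 0.0,"dy": -1.8,"dz": 0.0,"twist": 0.0},{"dx": 0.0,"dy": -2.35,"dz": -0.1,"twist": 0.0},{"dx": 0.0,"dy": -2.4,"dz": -0.3,"twist": 0.0},{"dx": 0.0,"dy": -2.4,"dz": -0.3,"twist": 0.0}])

```text
t: 10.25
tool_pos: [0.5523, -0.2689, 0.0692]
tool_rot: [-2.133, -2.302, 0.016]
contact_force: [-0.2, 1.2, -0.6]
opening: 0.0656
```

```bash
python3 - <<'E'
from m import *
im=grab('top','top3'); brickm(im,'top'); o=ctrl.get_obs(); print(o['tool_pos'],o['tool_rot'],o['opening'])
E
```

```text
top px [384. 233.] c [ 440.7 -402.6] mean [ 440.1 -408.3   30.5] size [49.4 98.4] yaw(of long y) 5.4 zt 32.2
top px [191. 193.] c [572.4 174.9] mean [571.6 175.8  40.9] size [97.2 48.6] yaw(of long y) -1.4 zt 42.5
top px [287. 159.] c [ 672.2 -119. ] mean [ 672.3 -119.1   31.2] size [47.4 49. ] yaw(of long y) 78.7 zt 32.8
top px [133. 155.] c [685.4 340.8] mean [684.3 337.1  77.6] size [36.  44.4] yaw(of long y) 52.2 zt 78.7
[ 0.55277449 -0.26861676  0.06985556] [-2.13285678 -2.30366834  0.01533522] 0.06568932893659703
```

Emit:
jog_arm(steps=[{"dx": 0.01,"dy": 0.01,"dz": -0.4,"twist": 0.0},{"dx": 0.01,"dy": 0.01,"dz": -0.8,"twist": 0.0},{"dx": 0.01,"dy": 0.01,"dz": -1.06,"twist": 0.0},{"dx": 0.01,"dy": 0.01,"dz": -1.06,"twist": 0.0}])

```text
t: 10.8
tool_pos: [0.5526, -0.2666, 0.0049]
tool_rot: [-2.13, -2.303, 0.016]
contact_force: [0.4, -0.4, -0.3]
opening: 0.0655
```

Emit:
jog_arm(steps=[{"dx": 0.0,"dy": 0.0,"dz": 0.0,"twist": 0.0},{"dx": 0.0,"dy": 0.0,"dz": 0.0,"twist": 0.0},{"dx": 0.0,"dy": 0.0,"dz": 0.0,"twist": 0.0},{"dx": 0.0,"dy": 0.0,"dz": 0.02,"twist": 0.0}], gripper=255)

```text
t: 11.3
tool_pos: [0.5532, -0.267, 0.0067]
tool_rot: [-2.131, -2.304, 0.015]
contact_force: [1.4, -0.7, -0.4]
opening: 0.049
```

Emit:
jog_arm(steps=[{"dx": 0.0,"dy": 0.0,"dz": 0.5,"twist": 0.0},{"dx": 0.0,"dy": 0.4,"dz": 1.3,"twist": -0.2},{"dx": 0.1,"dy": 1.3,"dz": 1.4,"twist": -0.4},{"dx": 0.2,"dy": 2.3,"dz": 1.4,"twist": -0.6},{"dx": 0.24,"dy": 3.3,"dz": 1.4,"twist": -0.7}])

```text
t: 11.92
tool_pos: [0.5665, -0.0673, 0.0898]
tool_rot: [-2.268, -2.166, 0.017]
contact_force: [0.1, 0.0, -2.2]
opening: 0.0485
```

Emit:
jog_arm(steps=[{"dx": 0.0,"dy": 0.9,"dz": 0.0,"twist": 0.0},{"dx": 0.0,"dy": 1.7,"dz": 0.0,"twist": 0.0},{"dx": 0.0,"dy": 2.2,"dz": 0.0,"twist": 0.0},{"dx": 0.0,"dy": 2.37,"dz": 0.0,"twist": 0.0},{"dx": 0.0,"dy": 2.37,"dz": 0.0,"twist": 0.0}])

```text
t: 12.55
tool_pos: [0.5658, 0.0748, 0.089]
tool_rot: [-2.267, -2.167, 0.02]
contact_force: [-0.1, -0.5, -2.6]
opening: 0.0489
```

Emit:
jog_arm(steps=[{"dx": 0.03,"dy": -0.03,"dz": -0.4,"twist": 0.0},{"dx": 0.03,"dy": -0.03,"dz": -0.8,"twist": 0.0},{"dx": 0.03,"dy": -0.03,"dz": -1.1,"twist": 0.0},{"dx": 0.03,"dy": -0.03,"dz": -1.2,"twist": 0.0},{"dx": 0.03,"dy": -0.03,"dz": -1.21,"twist": 0.0}])

```text
t: 13.18
tool_pos: [0.5682, 0.0723, 0.0169]
tool_rot: [-2.268, -2.166, 0.019]
contact_force: [-0.1, 0.0, -2.1]
opening: 0.0491
```

Emit:
jog_arm(steps=[{"dx": 0.0,"dy": 0.0,"dz": -0.02,"twist": 0.0},{"dx": 0.0,"dy": 0.0,"dz": -0.02,"twist": 0.0}])

```text
t: 13.42
tool_pos: [0.5684, 0.0723, 0.0167]
tool_rot: [-2.268, -2.166, 0.019]
contact_force: [-4.2, 0.3, 6.1]
opening: 0.0492
```

Emit:
jog_arm(steps=[{"dx": 0.0,"dy": 0.0,"dz": 0.0,"twist": 0.0},{"dx": 0.0,"dy": 0.0,"dz": 0.0,"twist": 0.0},{"dx": 0.0,"dy": 0.0,"dz": 0.0,"twist": 0.0},{"dx": 0.0,"dy": 0.0,"dz": 0.5,"twist": 0.0},{"dx": 0.0,"dy": 0.0,"dz": 1.3,"twist": 0.0}], gripper=30)

```text
t: 14.05
tool_pos: [0.5666, 0.0723, 0.0933]
tool_rot: [-2.265, -2.164, 0.024]
contact_force: [0.9, -0.3, 0.5]
opening: 0.0754
```

Emit:
jog_arm(steps=[{"dx": -0.2,"dy": -0.9,"dz": 0.0,"twist": 0.2},{"dx": -0.5,"dy": -1.8,"dz": 0.0,"twist": 0.4},{"dx": -0.8,"dy": -2.7,"dz": 0.0,"twist": 0.6},{"dx": -1.1,"dy": -3.6,"dz": 0.0,"twist": 0.8},{"dx": -1.4,"dy": -4.5,"dz": 0.0,"twist": 0.88}], gripper=60)

```text
t: 14.68
tool_pos: [0.482, -0.1994, 0.0935]
tool_rot: [-2.094, -2.333, 0.025]
contact_force: [-0.4, 0.3, 0.3]
opening: 0.0656
```

Emit:
jog_arm(steps=[{"dx": -0.2,"dy": -0.9,"dz": 0.0,"twist": 0.0},{"dx": -0.4,"dy": -1.8,"dz": 0.0,"twist": 0.0},{"dx": -0.6,"dy": -2.7,"dz": -0.1,"twist": 0.0},{"dx": -0.7,"dy": -3.4,"dz": -0.3,"twist": 0.0},{"dx": -0.7,"dy": -3.4,"dz": -0.5,"twist": 0.0}])

```text
t: 15.3
tool_pos: [0.4395, -0.4064, 0.0635]
tool_rot: [-2.099, -2.331, 0.026]
contact_force: [-0.1, -0.1, 0.1]
opening: 0.0654
```

```bash
python3 - <<'E'
from m import *
im=grab('top','top4'); brickm(im,'top'); o=ctrl.get_obs(); print(o['tool_pos'],o['tool_rot'],o['opening'])
E
```

```text
top px [375. 231.] c [ 450.3 -375.9] mean [ 443.8 -376.5   30.2] size [39.9 77.8] yaw(of long y) 43.0 zt 31.9
top px [377. 197.] c [ 547.8 -390.7] mean [ 546.1 -391.1   30.1] size [46.8 48.9] yaw(of long y) 88.6 zt 32.0
top px [226. 194.] c [566.8  69.3] mean [567.3  70.4  40.7] size [96.9 48.6] yaw(of long y) -1.4 zt 42.4
top px [191. 193.] c [572.4 174.9] mean [571.6 176.1  40.5] size [97.2 48.6] yaw(of long y) -1.4 zt 42.5
top px [287. 159.] c [ 672.5 -119. ] mean [ 672.8 -119.3   31.2] size [46.7 49.2] yaw(of long y) 80.4 zt 33.2
top px [133. 156.] c [685.6 340.8] mean [683.8 338.5  77.7] size [31. 43.] yaw(of long y) 59.2 zt 79.2
[ 0.43874156 -0.40359211  0.06099571] [-2.09413995 -2.32904463  0.02416121] 0.06530016696676517
```

View pics/top4.png

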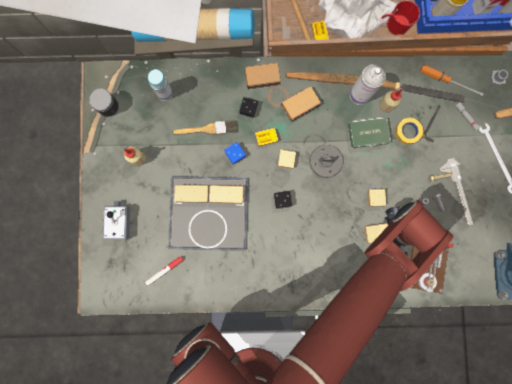

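Emit:
jog_arm(steps=[{"dx": 0.03,"dy": 0.02,"dz": -0.4,"twist": 0.0},{"dx": 0.03,"dy": 0.02,"dz": -0.8,"twist": 0.0},{"dx": 0.03,"dy": 0.02,"dz": -0.92,"twist": 0.0},{"dx": 0.03,"dy": 0.02,"dz": -0.92,"twist": 0.0}])

```text
t: 15.85
tool_pos: [0.4406, -0.4014, 0.0055]
tool_rot: [-2.092, -2.329, 0.024]
contact_force: [-0.5, -0.4, -0.1]
opening: 0.0654
```

Emit:
jog_arm(steps=[{"dx": 0.0,"dy": 0.0,"dz": 0.0,"twist": 0.0},{"dx": 0.0,"dy": 0.0,"dz": 0.0,"twist": 0.0},{"dx": 0.0,"dy": 0.0,"dz": 0.0,"twist": 0.0},{"dx": 0.0,"dy": 0.0,"dz": 0.02,"twist": 0.0}], gripper=255)

```text
t: 16.35
tool_pos: [0.4412, -0.4019, 0.0074]
tool_rot: [-2.094, -2.331, 0.024]
contact_force: [0.6, -0.2, -0.7]
opening: 0.049
```

Emit:
jog_arm(steps=[{"dx": 0.0,"dy": 0.0,"dz": 0.6,"twist": 0.0},{"dx": 0.1,"dy": 0.4,"dz": 1.4,"twist": -0.2},{"dx": 0.3,"dy": 1.2,"dz": 1.8,"twist": -0.4},{"dx": 0.5,"dy": 2.1,"dz": 1.8,"twist": -0.6},{"dx": 0.8,"dy": 3.0,"dz": 1.8,"twist": -0.87}])

```text
t: 16.98
tool_pos: [0.4885, -0.2201, 0.1148]
tool_rot: [-2.266, -2.161, 0.023]
contact_force: [0.5, 0.8, -2.4]
opening: 0.0488
```

Emit:
jog_arm(steps=[{"dx": 0.3,"dy": 0.9,"dz": 0.0,"twist": 0.0},{"dx": 0.5,"dy": 1.8,"dz": 0.0,"twist": 0.0},{"dx": 0.7,"dy": 2.7,"dz": 0.0,"twist": 0.0},{"dx": 0.9,"dy": 3.6,"dz": 0.0,"twist": 0.0},{"dx": 1.1,"dy": 4.5,"dz": 0.0,"twist": 0.0}])

```text
t: 17.6
tool_pos: [0.5537, 0.0516, 0.1137]
tool_rot: [-2.265, -2.16, 0.026]
contact_force: [1.1, -0.5, -2.0]
opening: 0.0487
```

Emit:
jog_arm(steps=[{"dx": 0.15,"dy": 0.7,"dz": 0.0,"twist": 0.0},{"dx": 0.27,"dy": 1.2,"dz": 0.0,"twist": 0.0},{"dx": 0.27,"dy": 1.2,"dz": -0.4,"twist": 0.0},{"dx": 0.27,"dy": 1.2,"dz": -0.8,"twist": 0.0},{"dx": 0.27,"dy": 1.2,"dz": -0.8,"twist": 0.0}])

```text
t: 18.23
tool_pos: [0.5668, 0.1234, 0.0621]
tool_rot: [-2.261, -2.157, 0.035]
contact_force: [0.1, 0.2, -1.8]
opening: 0.0486
```

Emit:
jog_arm(steps=[{"dx": 0.05,"dy": 0.0,"dz": -0.1,"twist": 0.0},{"dx": 0.05,"dy": 0.0,"dz": -0.2,"twist": 0.0},{"dx": 0.05,"dy": 0.0,"dz": -0.23,"twist": 0.0},{"dx": 0.05,"dy": 0.0,"dz": -0.24,"twist": 0.0}])

```text
t: 18.73
tool_pos: [0.57, 0.1233, 0.0479]
tool_rot: [-2.262, -2.157, 0.034]
contact_force: [0.1, 0.6, -2.5]
opening: 0.0488
```

Emit:
jog_arm(steps=[{"dx": 0.0,"dy": 0.0,"dz": -0.02,"twist": 0.0},{"dx": 0.0,"dy": 0.0,"dz": -0.03,"twist": 0.0}])

```text
t: 18.98
tool_pos: [0.5705, 0.1233, 0.0475]
tool_rot: [-2.262, -2.157, 0.034]
contact_force: [-3.8, -1.3, 7.0]
opening: 0.049
```

Emit:
jog_arm(steps=[{"dx": 0.0,"dy": 0.0,"dz": 0.0,"twist": 0.0},{"dx": 0.0,"dy": 0.0,"dz": 0.0,"twist": 0.0},{"dx": 0.0,"dy": 0.0,"dz": 0.0,"twist": 0.0},{"dx": 0.0,"dy": 0.0,"dz": 0.5,"twist": 0.0},{"dx": 0.0,"dy": 0.0,"dz": 1.2,"twist": 0.0}], gripper=30)

```text
t: 19.6
tool_pos: [0.5691, 0.1232, 0.1184]
tool_rot: [-2.26, -2.156, 0.038]
contact_force: [-0.7, 0.7, 0.1]
opening: 0.0753
```

Emit:
jog_arm(steps=[{"dx": 0.2,"dy": -0.9,"dz": 0.0,"twist": -0.2},{"dx": 0.6,"dy": -1.8,"dz": 0.0,"twist": -0.4},{"dx": 1.0,"dy": -2.7,"dz": -0.1,"twist": -0.6},{"dx": 1.4,"dy": -3.5,"dz": -0.4,"twist": -0.73},{"dx": 1.72,"dy": -4.04,"dz": -0.7,"twist": -0.73}], gripper=60)

```text
t: 20.23
tool_pos: [0.6732, -0.1218, 0.0761]
tool_rot: [-2.394, -2.005, 0.036]
contact_force: [0.3, 0.4, 0.3]
opening: 0.0654
```

Emit:
jog_arm(steps=[{"dx": 0.0,"dy": 0.0,"dz": 0.0,"twist": 0.0}])

```text
t: 20.35
tool_pos: [0.6727, -0.1238, 0.0737]
tool_rot: [-2.395, -1.999, 0.039]
contact_force: [-1.1, 0.7, -0.6]
opening: 0.0656
```

```bash
python3 - <<'E'
from m import *
im=grab('top','top5'); brickm(im,'top'); o=ctrl.get_obs(); print(o['tool_pos'],o['tool_rot'],o['opening'])
E
```

```text
top px [378. 198.] c [ 546.2 -389.6] mean [ 546.9 -391.4   30.6] size [48.7 45.8] yaw(of long y) -1.4 zt 32.5
top px [208. 193.] c [568.4 121.1] mean [568.7 120.9  70.2] size [99.6 50.3] yaw(of long y) -3.3 zt 70.7
top px [133. 155.] c [685.4 341.3] mean [683.7 338.7  77.2] size [35.3 43.8] yaw(of long y) 52.2 zt 78.6
[ 0.67277931 -0.12268616  0.0747712 ] [-2.39467535 -2.00124079  0.03738995] 0.06534826331193992
```

View pics/top5.png

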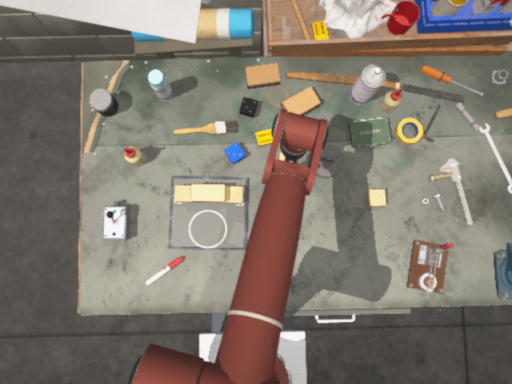

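Emit:
jog_arm(steps=[{"dx": 0.0,"dy": 0.07,"dz": -0.3,"twist": 0.0},{"dx": 0.0,"dy": 0.07,"dz": -0.7,"twist": 0.0},{"dx": 0.0,"dy": 0.07,"dz": -1.1,"twist": 0.0},{"dx": 0.0,"dy": 0.07,"dz": -1.14,"twist": 0.0},{"dx": 0.0,"dy": 0.07,"dz": -1.14,"twist": 0.0}])

```text
t: 21.02
tool_pos: [0.6726, -0.1183, 0.0059]
tool_rot: [-2.394, -2.001, 0.038]
contact_force: [0.4, -0.8, -0.2]
opening: 0.0654
```

Emit:
jog_arm(steps=[{"dx": 0.0,"dy": 0.0,"dz": 0.0,"twist": 0.0},{"dx": 0.0,"dy": 0.0,"dz": 0.0,"twist": 0.0},{"dx": 0.0,"dy": 0.0,"dz": 0.0,"twist": 0.0},{"dx": 0.0,"dy": 0.0,"dz": 0.02,"twist": 0.0}], gripper=255)

```text
t: 21.52
tool_pos: [0.6733, -0.1185, 0.0078]
tool_rot: [-2.395, -2.002, 0.036]
contact_force: [1.6, -0.4, 1.1]
opening: 0.0488
```

Emit:
jog_arm(steps=[{"dx": 0.0,"dy": 0.0,"dz": 0.7,"twist": 0.0},{"dx": -0.1,"dy": 0.3,"dz": 1.6,"twist": 0.2},{"dx": -0.4,"dy": 1.1,"dz": 1.9,"twist": 0.4},{"dx": -0.7,"dy": 2.0,"dz": 1.9,"twist": 0.6},{"dx": -1.0,"dy": 2.9,"dz": 1.9,"twist": 0.75}])

```text
t: 22.15
tool_pos: [0.6119, 0.0568, 0.1212]
tool_rot: [-2.259, -2.155, 0.04]
contact_force: [-0.3, 0.8, -1.5]
opening: 0.0486
```

Emit:
jog_arm(steps=[{"dx": -0.2,"dy": 0.8,"dz": 0.0,"twist": 0.0},{"dx": -0.4,"dy": 1.6,"dz": 0.0,"twist": 0.0},{"dx": -0.6,"dy": 2.2,"dz": 0.0,"twist": 0.0},{"dx": -0.66,"dy": 2.43,"dz": 0.0,"twist": 0.0},{"dx": -0.66,"dy": 2.43,"dz": -0.4,"twist": 0.0}])

```text
t: 22.78
tool_pos: [0.5735, 0.2036, 0.0988]
tool_rot: [-2.26, -2.158, 0.035]
contact_force: [0.5, 0.7, -1.6]
opening: 0.0486
```

Emit:
jog_arm(steps=[{"dx": 0.0,"dy": -0.03,"dz": -0.3,"twist": 0.0},{"dx": 0.0,"dy": -0.03,"dz": -0.6,"twist": 0.0},{"dx": 0.0,"dy": -0.03,"dz": -0.8,"twist": 0.0},{"dx": 0.0,"dy": -0.03,"dz": -0.84,"twist": 0.0},{"dx": 0.0,"dy": -0.03,"dz": -0.84,"twist": 0.0}])

```text
t: 23.4
tool_pos: [0.5737, 0.2017, 0.0486]
tool_rot: [-2.26, -2.158, 0.034]
contact_force: [-0.3, -0.4, -0.3]
opening: 0.0487
```

Emit:
jog_arm(steps=[{"dx": 0.0,"dy": 0.0,"dz": -0.01,"twist": 0.0}])

```text
t: 23.52
tool_pos: [0.5742, 0.2018, 0.0486]
tool_rot: [-2.26, -2.159, 0.033]
contact_force: [-0.9, -0.8, -1.1]
opening: 0.0488
```

Emit:
jog_arm(steps=[{"dx": 0.0,"dy": 0.0,"dz": -0.02,"twist": 0.0},{"dx": 0.0,"dy": 0.0,"dz": -0.025,"twist": 0.0}])

```text
t: 23.78
tool_pos: [0.5745, 0.2019, 0.0477]
tool_rot: [-2.261, -2.159, 0.032]
contact_force: [-0.8, 0.5, 2.2]
opening: 0.0486
```

Emit:
jog_arm(steps=[{"dx": 0.0,"dy": 0.0,"dz": 0.0,"twist": 0.0},{"dx": 0.0,"dy": 0.0,"dz": 0.0,"twist": 0.0},{"dx": 0.0,"dy": 0.0,"dz": 0.0,"twist": 0.0},{"dx": 0.0,"dy": 0.0,"dz": 0.5,"twist": 0.0},{"dx": 0.0,"dy": 0.0,"dz": 1.2,"twist": 0.0}], gripper=30)

```text
t: 24.4
tool_pos: [0.5731, 0.2016, 0.1186]
tool_rot: [-2.259, -2.157, 0.037]
contact_force: [0.3, -0.3, -0.2]
opening: 0.0754
```

Emit:
jog_arm(steps=[{"dx": 0.0,"dy": -1.0,"dz": 0.0,"twist": 0.05},{"dx": -0.1,"dy": -2.0,"dz": 0.0,"twist": 0.1},{"dx": -0.1,"dy": -3.0,"dz": 0.0,"twist": 0.15},{"dx": -0.2,"dy": -4.0,"dz": 0.0,"twist": 0.17},{"dx": -0.2,"dy": -5.0,"dz": 0.0,"twist": 0.17}], gripper=60)

```text
t: 25.02
tool_pos: [0.5606, -0.1002, 0.1188]
tool_rot: [-2.227, -2.191, 0.037]
contact_force: [1.0, -0.4, 0.8]
opening: 0.0658
```

Emit:
jog_arm(steps=[{"dx": 0.0,"dy": -1.0,"dz": 0.0,"twist": 0.0},{"dx": -0.1,"dy": -2.0,"dz": 0.0,"twist": 0.0},{"dx": -0.15,"dy": -3.0,"dz": -0.2,"twist": 0.0},{"dx": -0.2,"dy": -4.0,"dz": -0.4,"twist": 0.0},{"dx": -0.25,"dy": -4.9,"dz": -0.8,"twist": 0.0}])

```text
t: 25.65
tool_pos: [0.5461, -0.3972, 0.0719]
tool_rot: [-2.23, -2.193, 0.036]
contact_force: [0.5, -0.1, -0.3]
opening: 0.0652
```

```bash
python3 - <<'E'
from m import *
im=grab('top','top6'); brickm(im,'top'); o=ctrl.get_obs(); print(o['tool_pos'],o['tool_rot'],o['opening'])
E
```

```text
top px [208. 193.] c [568.6 120.9] mean [570.3 147.   70.5] size [99.6 49.8] yaw(of long y) -3.4 zt 71.7
top px [134. 155.] c [684.7 337.3] mean [683.9 337.3  78.3] size [27.6 43. ] yaw(of long y) 65.8 zt 79.7
[ 0.5428687  -0.40178224  0.0670316 ] [-2.23215102 -2.18610599  0.04254495] 0.06536250342743607
```

Emit:
jog_arm(steps=[{"dx": 0.05,"dy": 0.19,"dz": -0.1,"twist": 0.0},{"dx": 0.05,"dy": 0.19,"dz": -0.2,"twist": 0.0}])

```text
t: 25.95
tool_pos: [0.5459, -0.389, 0.0542]
tool_rot: [-2.23, -2.186, 0.042]
contact_force: [-0.7, 1.3, 0.2]
opening: 0.0652
```

Emit:
jog_arm(steps=[{"dx": 0.0,"dy": 0.0,"dz": 0.0,"twist": 0.0}])

```text
t: 26.08
tool_pos: [0.5461, -0.3874, 0.0539]
tool_rot: [-2.228, -2.188, 0.042]
contact_force: [-0.5, -0.5, -0.7]
opening: 0.0654
```

Emit:
jog_arm(steps=[{"dx": 0.0,"dy": -0.05,"dz": -0.3,"twist": 0.0},{"dx": 0.0,"dy": -0.05,"dz": -0.6,"twist": 0.0},{"dx": 0.0,"dy": -0.05,"dz": -0.8,"twist": 0.0},{"dx": 0.0,"dy": -0.05,"dz": -0.8,"twist": 0.0}])

```text
t: 26.58
tool_pos: [0.5449, -0.3894, 0.0036]
tool_rot: [-2.225, -2.185, 0.042]
contact_force: [0.1, 0.3, 0.2]
opening: 0.0655
```

Emit:
jog_arm(steps=[{"dx": 0.0,"dy": 0.0,"dz": 0.0,"twist": 0.0},{"dx": 0.0,"dy": 0.0,"dz": 0.0,"twist": 0.0},{"dx": 0.0,"dy": 0.0,"dz": 0.0,"twist": 0.0},{"dx": 0.0,"dy": 0.0,"dz": 0.02,"twist": 0.0}], gripper=255)

```text
t: 27.08
tool_pos: [0.5449, -0.3895, 0.005]
tool_rot: [-2.225, -2.185, 0.042]
contact_force: [0.1, -0.0, -1.2]
opening: 0.049
```

Emit:
jog_arm(steps=[{"dx": 0.0,"dy": 0.0,"dz": 0.7,"twist": 0.0},{"dx": 0.0,"dy": 0.4,"dz": 1.5,"twist": 0.0},{"dx": 0.1,"dy": 1.3,"dz": 1.9,"twist": -0.1},{"dx": 0.2,"dy": 2.3,"dz": 1.9,"twist": -0.17},{"dx": 0.2,"dy": 3.3,"dz": 1.9,"twist": -0.17}])

```text
t: 27.7
tool_pos: [0.5566, -0.1897, 0.119]
tool_rot: [-2.258, -2.151, 0.042]
contact_force: [0.9, -0.1, -2.6]
opening: 0.0491
```

Emit:
jog_arm(steps=[{"dx": 0.1,"dy": 1.0,"dz": 0.0,"twist": 0.0},{"dx": 0.16,"dy": 2.0,"dz": 0.0,"twist": 0.0},{"dx": 0.16,"dy": 3.0,"dz": 0.0,"twist": 0.0},{"dx": 0.16,"dy": 3.6,"dz": 0.0,"twist": 0.0},{"dx": 0.16,"dy": 3.85,"dz": 0.0,"twist": 0.0}])

```text
t: 28.32
tool_pos: [0.5653, 0.0433, 0.1182]
tool_rot: [-2.254, -2.153, 0.043]
contact_force: [0.2, -0.8, -0.6]
opening: 0.0486
```

Emit:
jog_arm(steps=[{"dx": 0.0,"dy": 0.0,"dz": 0.0,"twist": 0.0},{"dx": 0.0,"dy": 0.0,"dz": 0.0,"twist": 0.0}])

```text
t: 28.58
tool_pos: [0.5651, 0.0422, 0.1179]
tool_rot: [-2.255, -2.152, 0.045]
contact_force: [-0.2, 0.1, -0.8]
opening: 0.0489
```

Emit:
jog_arm(steps=[{"dx": 0.02,"dy": 0.04,"dz": -0.4,"twist": 0.0},{"dx": 0.02,"dy": 0.04,"dz": -0.8,"twist": 0.0},{"dx": 0.02,"dy": 0.04,"dz": -1.1,"twist": 0.0},{"dx": 0.02,"dy": 0.04,"dz": -1.2,"twist": 0.0},{"dx": 0.02,"dy": 0.04,"dz": -1.2,"twist": 0.0}])

```text
t: 29.2
tool_pos: [0.5668, 0.0441, 0.0462]
tool_rot: [-2.256, -2.151, 0.044]
contact_force: [0.0, 0.2, -0.8]
opening: 0.0489
```

Emit:
jog_arm(steps=[{"dx": 0.0,"dy": 0.0,"dz": -0.015,"twist": 0.0},{"dx": 0.0,"dy": 0.0,"dz": -0.02,"twist": 0.0}])

```text
t: 29.45
tool_pos: [0.5672, 0.044, 0.0455]
tool_rot: [-2.257, -2.152, 0.043]
contact_force: [0.7, -0.5, -1.6]
opening: 0.0484
```

Emit:
jog_arm(steps=[{"dx": 0.0,"dy": 0.0,"dz": -0.02,"twist": 0.0},{"dx": 0.0,"dy": 0.0,"dz": -0.025,"twist": 0.0}])

```text
t: 29.7
tool_pos: [0.5674, 0.044, 0.0449]
tool_rot: [-2.257, -2.152, 0.043]
contact_force: [-3.2, -0.1, 5.4]
opening: 0.0488
```

Emit:
jog_arm(steps=[{"dx": 0.0,"dy": 0.0,"dz": 0.0,"twist": 0.0},{"dx": 0.0,"dy": 0.0,"dz": 0.0,"twist": 0.0},{"dx": 0.0,"dy": 0.0,"dz": 0.0,"twist": 0.0},{"dx": 0.0,"dy": 0.0,"dz": 0.5,"twist": 0.0},{"dx": 0.0,"dy": 0.0,"dz": 1.2,"twist": 0.0}], gripper=30)

```text
t: 30.32
tool_pos: [0.566, 0.0441, 0.1158]
tool_rot: [-2.255, -2.15, 0.047]
contact_force: [0.8, -0.2, 0.4]
opening: 0.0754
```

Emit:
jog_arm(steps=[{"dx": 0.0,"dy": -0.9,"dz": 0.2,"twist": 0.2},{"dx": 0.0,"dy": -1.8,"dz": 0.2,"twist": 0.2},{"dx": 0.0,"dy": -2.7,"dz": 0.2,"twist": 0.2},{"dx": 0.0,"dy": -3.5,"dz": 0.2,"twist": 0.2}])

```text
t: 30.82
tool_pos: [0.5658, -0.1678, 0.1279]
tool_rot: [-2.218, -2.189, 0.048]
contact_force: [0.9, -0.6, -0.2]
opening: 0.0755
```

```bash
cat > cov.py <<'E'
from h import *
def cover(im):
    W=pts(im);Z=W[...,2]; hsv=cv2.cvtColor(im['frame'],cv2.COLOR_RGB2HSV)
    x=(np.hypot(W[...,0]-.665,W[...,1]+.243)<.13)
    g=(x&(hsv[...,2]<125)&(hsv[...,1]<70)&(Z>.006)&(Z<.014)).astype(np.uint8)
    n,l,st,c=cv2.connectedComponentsWithStats(g)
    i=1+np.argmax(st[1:,4]); v,u=np.where(l==i); P=np.array([ray(im,a,b,.01)[:2] for a,b in zip(u,v)])*1000
    print('disc',st[i],np.round(cv2.minEnclosingCircle(P.astype(np.float32))[0],1),cv2.minEnclosingCircle(P.astype(np.float32))[1],((P.min(0)+P.max(0))/2).round(1),P.max(0)-P.min(0))
    r=(x&(Z>.03)&(Z<.06)&(hsv[...,1]<70)); Q=W[r]; q=cv2.minAreaRect((Q[:,:2]*1000).astype(np.float32)); print('rib',(Q.mean(0)*1000).round(1),q,r.sum())
E
python3 - <<'E'
from m import *
from cov import cover
for n in('top','scene'):
    im=grab(n,n+'7'); brickm(im,n) if n=='top' else 0
im=load('top7'); cover(im); o=ctrl.get_obs(); print(o['tool_pos'],o['tool_rot'])
a=cv2.imread('pics/top7.png'); b=cv2.imread('pics/scene7.png')
cv2.imwrite('pics/c7.png',np.hstack([cv2.resize(a[160:260,90:360],None,fx=2.9,fy=2.9)[:, :790]]))
cv2.imwrite('pics/c7s.png',cv2.resize(b[130:250,130:360],None,fx=3.4,fy=3.4))
E
```

```text
top px [208. 192.] c [568.8 121. ] mean [569.5 121.9  70.5] size [99.2 49.4] yaw(of long y) -3.4 zt 72.2
top px [133. 155.] c [686.6 340.3] mean [684.1 337.8  79.1] size [34.5 39.6] yaw(of long y) 44.1 zt 79.9
disc [334 153   9   7  29] [ 679.  -280.8] 12.87869644165039 [ 680.7 -280.5] [18.95216477 24.94196055]
rib [ 731.2 -335.4   31.8] ((734.1383056640625, -336.82574462890625), (56.93305969238281, 31.39433479309082), 11.476407051086426) 36
[ 0.56591189 -0.17003314  0.12803004] [-2.22358964 -2.18492568  0.04890247]
```

View pics/c7.png

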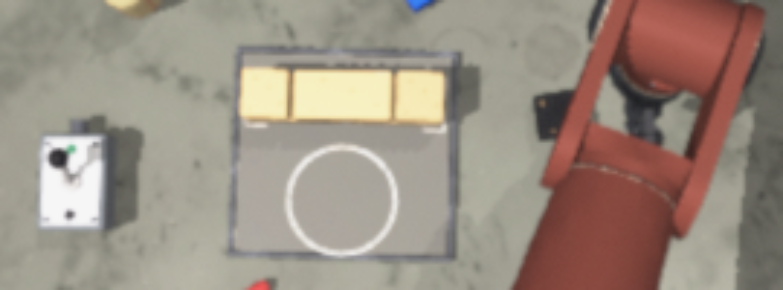

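View pics/c7s.png

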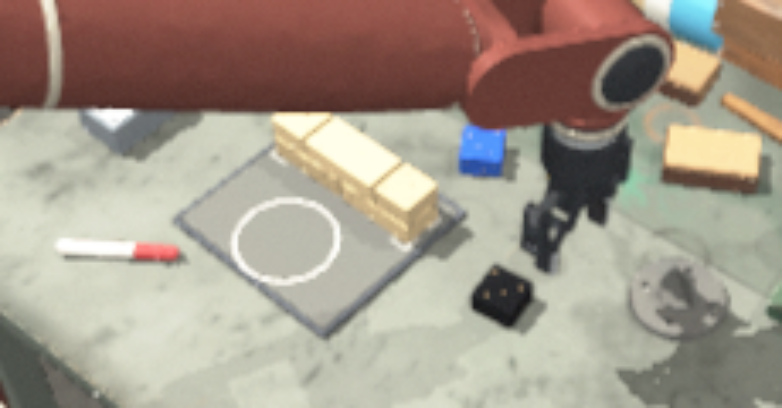

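Emit:
jog_arm(steps=[{"dx": -0.6,"dy": 0.2,"dz": 0.3,"twist": 0.0},{"dx": -1.2,"dy": 0.6,"dz": 0.3,"twist": 0.0},{"dx": -1.9,"dy": 1.2,"dz": 0.3,"twist": 0.0},{"dx": -2.1,"dy": 2.1,"dz": 0.3,"twist": 0.0},{"dx": -2.1,"dy": 2.1,"dz": 0.3,"twist": 0.0}])

```text
t: 31.55
tool_pos: [0.4387, -0.041, 0.1456]
tool_rot: [-2.218, -2.19, 0.048]
contact_force: [0.0, 0.3, -0.1]
opening: 0.0758
```

```bash
python3 - <<'E'
from m import *
from cov import cover
im=grab('top','top8'); cover(im); o=ctrl.get_obs(); print(o['tool_pos'],o['tool_rot'])
ims=grab('scene','scene8'); cover(ims)
a=cv2.imread('pics/top8.png');cv2.imwrite('pics/c8.png',cv2.resize(a[130:260,150:360],None,fx=3.7,fy=3.7,interpolation=cv2.INTER_CUBIC))
im=load('top7');W=pts(im);Z=W[...,2];hsv=cv2.cvtColor(im['frame'],cv2.COLOR_RGB2HSV)
m=((np.abs(W[...,0]-.57)<.06)&(np.abs(W[...,1]-.124)<.15)&(Z>.06)&(Z<.08)&(hsv[...,2]>215)).astype(np.uint8)
n,l,st,c=cv2.connectedComponentsWithStats(m,connectivity=4)
for i in range(1,n):
    if st[i,4]<40: continue
    v,u=np.where(l==i);P=np.array([ray(im,a,b,.07)[:2] for a,b in zip(u,v)])*1000; print(st[i],P.mean(0),cv2.minAreaRect(P.astype(np.float32)),np.median(Z[l==i]))
E
```

```text
disc [319 158   6   9  17] [ 663.1 -229.9] 13.973760604858398 [ 663.1 -228.2] [25.49800448 15.05882791]
rib [ 698.  -294.3   38.1] ((691.7611083984375, -298.3125915527344), (65.21350860595703, 139.9869384765625), 43.53878402709961) 91
[ 0.43946571 -0.04245431  0.14590114] [-2.22035868 -2.18901597  0.04856085]
disc [356 222   9   5  13] [ 707.6 -347.7] 15.340656280517578 [ 710.  -347.7] [ 7.18765475 30.58053806]
rib [ 674.9 -265.    40.5] ((692.5752563476562, -301.29864501953125), (58.11180114746094, 134.510986328125), 44.78395080566406) 49
[173 184  16  17 262] [572.84968951 201.63872285] ((573.210693359375, 202.29083251953125), (44.71513366699219, 47.65534591674805), 88.63726043701172) 0.0700828725178887
[191 184  34  18 540] [569.60922443 121.68200225] ((569.7835693359375, 121.82301330566406), (98.1025619506836, 48.1336669921875), 86.58454132080078) 0.07016161395201959
[227 185  16  17 267] [566.67119699  42.5656622 ] ((566.4359130859375, 42.660362243652344), (44.50920486450195, 47.71017074584961), 88.73928833007812) 0.07000158241356536
```

View pics/c8.png

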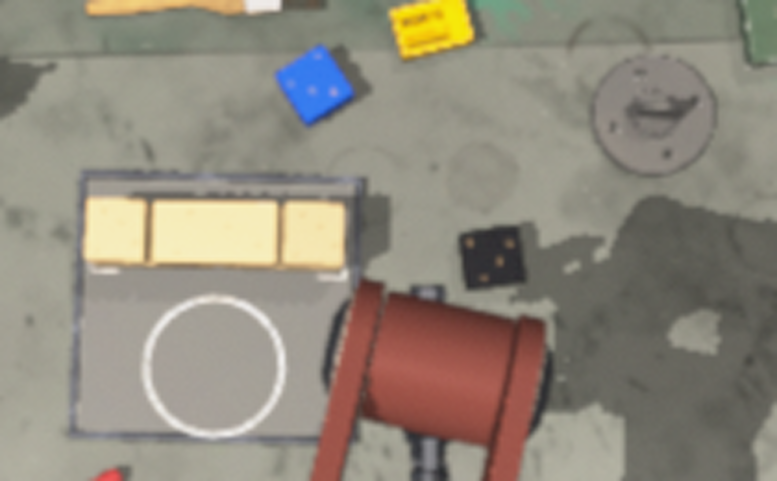

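```bash
cat > cov.py <<'E'
from h import *
def cover(im,cx=.665,cy=-.243,zb=0.,R=.075,rib_only=False):
    W=pts(im);Z=W[...,2]
    d=np.hypot(W[...,0]-cx,W[...,1]-cy)
    g=((d<R)&(Z>zb+.005)&(Z<zb+.06)).astype(np.uint8)
    g=cv2.morphologyEx(g,cv2.MORPH_OPEN,np.ones((3,3)))
    n,l,st,c=cv2.connectedComponentsWithStats(g); i=1+np.argmax(st[1:,4])
    low=(l==i)&(Z<zb+.016); v,u=np.where(low); P=np.array([ray(im,a,b,zb+.01)[:2] for a,b in zip(u,v)])*1000
    h=cv2.convexHull(P.astype(np.float32)); e=cv2.fitEllipse(h)
    print('disc n',low.sum(),'ellipse',np.round(e[0],1),np.round(e[1],1),'h',np.median(Z[low]).round(4))
    r=(d<.04)&(Z>zb+.035)&(Z<zb+.06); v,u=np.where(r);Q=np.array([ray(im,a,b,zb+.05)[:2] for a,b in zip(u,v)])*1000
    q=cv2.minAreaRect(Q.astype(np.float32)); L=cv2.fitLine(Q.astype(np.float32),cv2.DIST_L2,0,1,1).ravel()
    print('rib mean',Q.mean(0).round(1),'rect',np.round(q[0],1),np.round(q[1],1),round(q[2],1),'line ang',np.degrees(np.arctan2(L[1],L[0])).round(1),'zmax',Z[r].max().round(4),len(Q), np.median(u),np.median(v))
E
python3 - <<'E'
from cov import *
for t in('top0','top2','top8','scene8'):
    print(t); cover(load(t))
E
```

```text
top0
disc n 599 ellipse [ 668.9 -244. ] [ 95.7 101.6] h 0.0102
rib mean [ 666.1 -242.7] rect [ 666.  -242.1] [30.7 11.2] 82.2 line ang 81.8 zmax 0.0545 36 328.0 159.0
top2
disc n 654 ellipse [ 666.8 -243.5] [ 99.6 103.1] h 0.0099
rib mean [ 665.8 -241.4] rect [ 666. -241.] [33.7 11.7] 80.4 line ang 84.0 zmax 0.0555 42 328.0 159.0
top8
disc n 652 ellipse [ 666.7 -244.1] [ 99.9 101.3] h 0.0101
rib mean [ 666.2 -242.1] rect [ 666.7 -242.1] [30.3  9.2] 88.6 line ang 84.9 zmax 0.056 37 328.0 159.0
scene8
disc n 313 ellipse [ 665.7 -248.3] [ 98.  102.1] h 0.0087
rib mean [ 661.3 -251.6] rect [ 661.1 -252.9] [31.8 15.6] 68.2 line ang 67.9 zmax 0.0574 32 331.0 211.5
```

```bash
python3 - <<'E'
from h import *
im=load('top8'); W=pts(im);Z=W[...,2]
f=cv2.cvtColor(im['frame'],cv2.COLOR_RGB2BGR)[140:182,305:350]
z=np.clip(np.nan_to_num(Z[140:182,305:350])/.06*255,0,255).astype(np.uint8)
s=cv2.cvtColor(load('scene8')['frame'],cv2.COLOR_RGB2BGR)[195:240,305:350]
r=lambda a:cv2.resize(cv2.convertScaleAbs(a,alpha=1.5) if a.ndim==3 else cv2.cvtColor(a,cv2.COLOR_GRAY2BGR),(380,380),interpolation=cv2.INTER_NEAREST)
cv2.imwrite('pics/cov8.png',np.hstack([r(f),r(z)]));cv2.imwrite('pics/cov8s.png',r(s))
E
```

```text
(no output)
```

View pics/cov8.png

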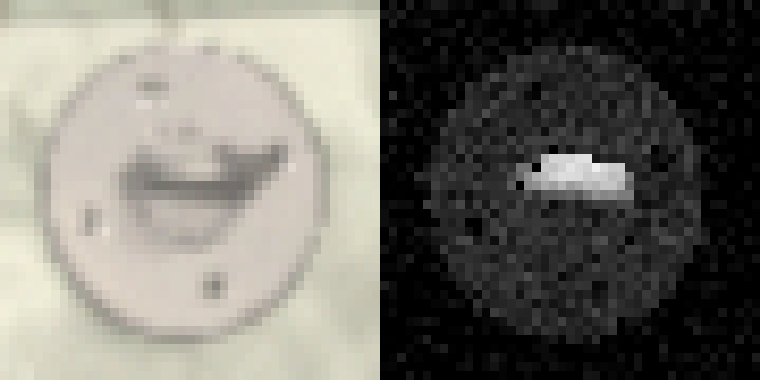

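View pics/cov8s.png

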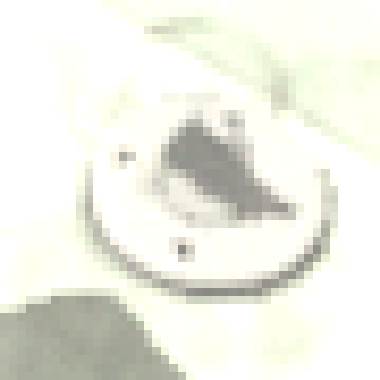

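Emit:
jog_arm(steps=[{"dx": 0.7,"dy": -0.6,"dz": 0.0,"twist": -0.1},{"dx": 1.4,"dy": -1.2,"dz": 0.0,"twist": -0.2},{"dx": 2.1,"dy": -1.8,"dz": 0.0,"twist": -0.3},{"dx": 2.8,"dy": -2.5,"dz": -0.1,"twist": -0.42},{"dx": 3.4,"dy": -3.0,"dz": -0.2,"twist": -0.42}], gripper=60, newtons=90)

```text
t: 32.28
tool_pos: [0.6455, -0.2269, 0.1333]
tool_rot: [-2.303, -2.101, 0.048]
contact_force: [0.0, -0.0, 0.5]
opening: 0.0654
```

Emit:
jog_arm(steps=[{"dx": 0.3,"dy": -0.25,"dz": -0.2,"twist": 0.0},{"dx": 0.35,"dy": -0.32,"dz": -0.7,"twist": 0.0},{"dx": 0.35,"dy": -0.32,"dz": -0.8,"twist": 0.0},{"dx": 0.35,"dy": -0.32,"dz": -0.8,"twist": 0.0}])

```text
t: 32.78
tool_pos: [0.666, -0.2463, 0.0845]
tool_rot: [-2.302, -2.099, 0.049]
contact_force: [-0.7, -0.1, 0.5]
opening: 0.0658
```

```bash
python3 - <<'E'
from cov import *
im=grab('scene','scene9'); a=cv2.imread('pics/scene9.png');cv2.imwrite('pics/c9.png',cv2.resize(a[150:250,270:400],None,fx=6,fy=6,interpolation=cv2.INTER_CUBIC)); print(ctrl.get_obs()['tool_pos'])
E
```

```text
[ 0.66664365 -0.24636158  0.08585249]
```

View pics/c9.png

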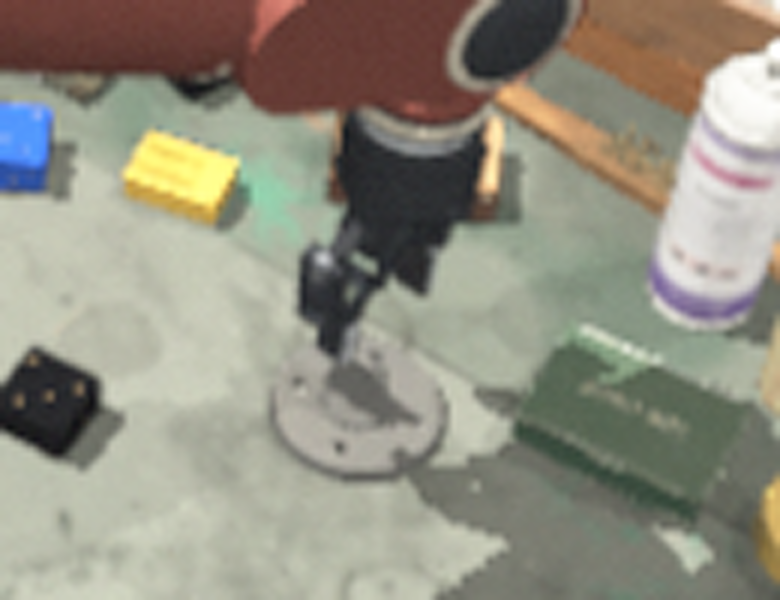

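Emit:
jog_arm(steps=[{"dx": 0.0,"dy": 0.04,"dz": -0.4,"twist": 0.0},{"dx": 0.0,"dy": 0.04,"dz": -0.8,"twist": 0.0},{"dx": 0.0,"dy": 0.04,"dz": -1.1,"twist": 0.0},{"dx": 0.0,"dy": 0.04,"dz": -1.12,"twist": 0.0}])

```text
t: 33.33
tool_pos: [0.6646, -0.2429, 0.0151]
tool_rot: [-2.3, -2.098, 0.05]
contact_force: [-0.3, -0.7, 0.7]
opening: 0.0651
```

Emit:
jog_arm(steps=[{"dx": 0.0,"dy": 0.0,"dz": 0.0,"twist": 0.0},{"dx": 0.0,"dy": 0.0,"dz": 0.0,"twist": 0.0},{"dx": 0.0,"dy": 0.0,"dz": 0.0,"twist": 0.0},{"dx": 0.0,"dy": 0.0,"dz": 0.0,"twist": 0.0},{"dx": 0.0,"dy": 0.0,"dz": 0.0,"twist": 0.0}], gripper=255)

```text
t: 33.95
tool_pos: [0.6664, -0.2439, 0.0174]
tool_rot: [-2.303, -2.1, 0.048]
contact_force: [0.2, 0.3, 5.3]
opening: 0.0068
```

Emit:
jog_arm(steps=[{"dx": 0.0,"dy": 0.0,"dz": 0.5,"twist": 0.0},{"dx": -0.2,"dy": 0.2,"dz": 1.3,"twist": 0.0},{"dx": -0.9,"dy": 0.5,"dz": 1.6,"twist": 0.1},{"dx": -1.6,"dy": 1.0,"dz": 1.6,"twist": 0.2},{"dx": -2.3,"dy": 1.6,"dz": 1.6,"twist": 0.2}])

```text
t: 34.58
tool_pos: [0.5254, -0.1466, 0.1114]
tool_rot: [-2.264, -2.137, 0.051]
contact_force: [-0.0, -0.2, -4.8]
opening: 0.0068
```

Emit:
jog_arm(steps=[{"dx": -0.6,"dy": 0.6,"dz": 0.0,"twist": 0.0},{"dx": -1.05,"dy": 1.4,"dz": 0.0,"twist": 0.0},{"dx": -1.05,"dy": 2.2,"dz": 0.0,"twist": 0.0},{"dx": -1.05,"dy": 3.1,"dz": 0.0,"twist": 0.0},{"dx": -1.05,"dy": 3.9,"dz": 0.0,"twist": 0.0}])

```text
t: 35.2
tool_pos: [0.4602, 0.0891, 0.1095]
tool_rot: [-2.262, -2.136, 0.055]
contact_force: [0.7, 1.0, -5.2]
opening: 0.0065
```

Emit:
jog_arm(steps=[{"dx": 0.05,"dy": 0.5,"dz": 0.0,"twist": 0.0},{"dx": 0.09,"dy": 0.69,"dz": 0.0,"twist": 0.0},{"dx": 0.09,"dy": 0.69,"dz": -0.5,"twist": 0.0},{"dx": 0.09,"dy": 0.69,"dz": -1.0,"twist": 0.0},{"dx": 0.09,"dy": 0.69,"dz": -1.0,"twist": 0.0}])

```text
t: 35.83
tool_pos: [0.4619, 0.1294, 0.0457]
tool_rot: [-2.259, -2.131, 0.067]
contact_force: [-0.4, 0.0, -4.7]
opening: 0.0064
```

```bash
python3 - <<'E'
from cov import *
im=grab('scene','scene10'); a=cv2.imread('pics/scene10.png');cv2.imwrite('pics/c10.png',cv2.resize(a[140:240,150:290],None,fx=5.5,fy=5.5,interpolation=cv2.INTER_CUBIC)); print(ctrl.get_obs()['tool_pos'],ctrl.get_obs()['opening'])
E
```

```text
[0.46376425 0.12972213 0.04776427] 0.006696118562422372
```

View pics/c10.png

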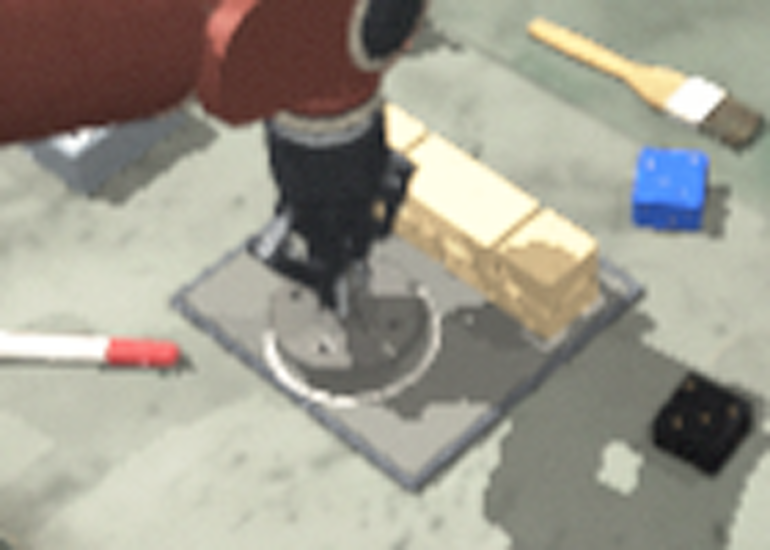

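Emit:
jog_arm(steps=[{"dx": 0.02,"dy": 0.01,"dz": -0.1,"twist": 0.0},{"dx": 0.02,"dy": 0.01,"dz": -0.2,"twist": 0.0},{"dx": 0.02,"dy": 0.01,"dz": -0.28,"twist": 0.0},{"dx": 0.02,"dy": 0.01,"dz": -0.31,"twist": 0.0}])

```text
t: 36.38
tool_pos: [0.4648, 0.1303, 0.0289]
tool_rot: [-2.261, -2.133, 0.062]
contact_force: [-0.1, -0.9, -4.0]
opening: 0.0064
```

Emit:
jog_arm(steps=[{"dx": 0.0,"dy": 0.0,"dz": -0.015,"twist": 0.0},{"dx": 0.0,"dy": 0.0,"dz": -0.02,"twist": 0.0}])

```text
t: 36.62
tool_pos: [0.4649, 0.1303, 0.0282]
tool_rot: [-2.261, -2.133, 0.062]
contact_force: [-4.5, -0.4, 0.2]
opening: 0.0069
```

Emit:
jog_arm(steps=[{"dx": 0.0,"dy": 0.0,"dz": 0.0,"twist": 0.0},{"dx": 0.0,"dy": 0.0,"dz": 0.0,"twist": 0.0},{"dx": 0.0,"dy": 0.0,"dz": 0.0,"twist": 0.0},{"dx": 0.0,"dy": 0.0,"dz": 0.6,"twist": 0.0},{"dx": 0.0,"dy": 0.0,"dz": 1.4,"twist": 0.0}], gripper=130)

```text
t: 37.25
tool_pos: [0.4637, 0.1302, 0.1119]
tool_rot: [-2.259, -2.131, 0.066]
contact_force: [0.8, 0.1, -0.6]
opening: 0.0416
```

Emit:
jog_arm(steps=[{"dx": 0.0,"dy": 0.0,"dz": 1.0,"twist": 0.0},{"dx": 0.0,"dy": -0.9,"dz": 1.3,"twist": 0.0},{"dx": 0.0,"dy": -1.9,"dz": 1.3,"twist": 0.0},{"dx": 0.0,"dy": -2.9,"dz": 1.3,"twist": 0.0},{"dx": 0.0,"dy": -3.9,"dz": 1.3,"twist": 0.0}])

```text
t: 37.88
tool_pos: [0.4637, -0.1057, 0.1905]
tool_rot: [-2.26, -2.133, 0.065]
contact_force: [1.2, 0.3, 0.2]
opening: 0.0418
```

Emit:
jog_arm(steps=[{"dx": 0.0,"dy": -1.0,"dz": 0.0,"twist": 0.0},{"dx": 0.0,"dy": -2.0,"dz": 0.0,"twist": 0.0},{"dx": 0.0,"dy": -3.0,"dz": 0.0,"twist": 0.0},{"dx": 0.0,"dy": -4.0,"dz": 0.0,"twist": 0.0},{"dx": 0.0,"dy": -4.0,"dz": 0.0,"twist": 0.0}])

```text
t: 38.5
tool_pos: [0.4632, -0.3494, 0.1905]
tool_rot: [-2.266, -2.128, 0.065]
contact_force: [-0.1, -0.1, 0.2]
opening: 0.0415
```

```bash
python3 - <<'E'
from cov import *
im=grab('top','top11'); cover(im,.465,.13,.01,R=.06); s=grab('scene','scene11'); cover(s,.465,.13,.01,R=.06)
W=pts(im);Z=W[...,2];hsv=cv2.cvtColor(im['frame'],cv2.COLOR_RGB2HSV)
m=((np.abs(W[...,0]-.57)<.06)&(np.abs(W[...,1]-.124)<.15)&(Z>.06)&(Z<.08)&(hsv[...,2]>215)).astype(np.uint8)
n,l,st,c=cv2.connectedComponentsWithStats(m,connectivity=4)
for i in range(1,n):
    if st[i,4]<40: continue
    v,u=np.where(l==i);P=np.array([ray(im,a,b,.07)[:2] for a,b in zip(u,v)])*1000; print(P.mean(0).round(1),cv2.minAreaRect(P.astype(np.float32))[2],np.median(Z[l==i]))
k=np.zeros(Z.shape,bool); k[195:250,95:140]=(Z>0.075)[195:250,95:140]&(Z<.12)[195:250,95:140]; print('knob',W[k].mean(0))
a=cv2.imread('pics/top11.png');b=cv2.imread('pics/scene11.png')
cv2.imwrite('pics/c11.png',cv2.resize(a,(800,600),interpolation=cv2.INTER_CUBIC));cv2.imwrite('pics/c11s.png',cv2.resize(b[120:250,120:300],None,fx=4.4,fy=4.4,interpolation=cv2.INTER_CUBIC))
E
```

```text
disc n 720 ellipse [463.6 128.4] [100.8 100.9] h 0.0202
rib mean [462.7 127.3] rect [462.3 127.9] [32.6  5.9] 88.6 line ang 83.8 zmax 0.0648 29 207.0 229.0
disc n 306 ellipse [461.8 126.2] [ 99.1 100.4] h 0.0189
rib mean [459.8 120.9] rect [459.1 118.5] [32.2 13.7] 79.4 line ang 78.6 zmax 0.0624 25 213.0 193.0
[573.  201.6] 88.63726043701172 0.06982521388145546
[569.6 121.5] 86.77696990966797 0.07016310442658957
[567.   42.5] 88.73928833007812 0.06978484207577518
knob [0.50853991 0.40158794 0.0971723 ]
```

View pics/c11.png

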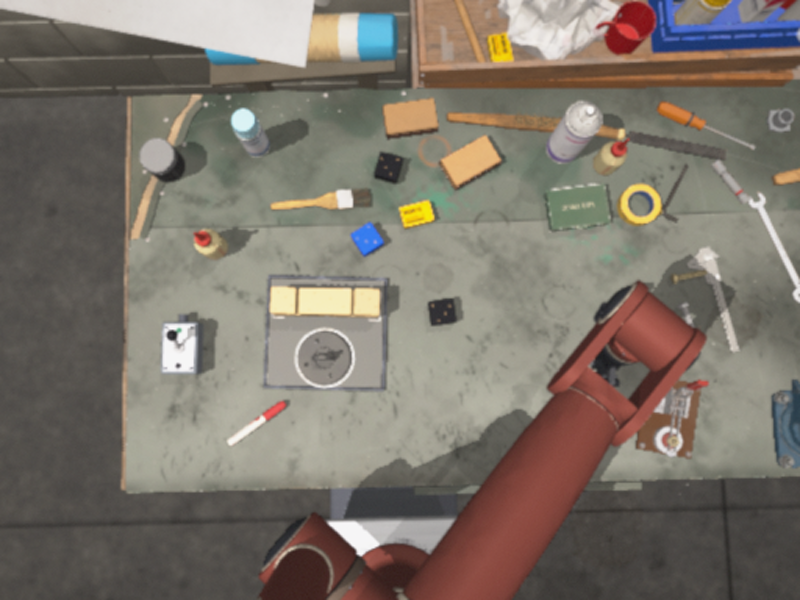

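View pics/c11s.png

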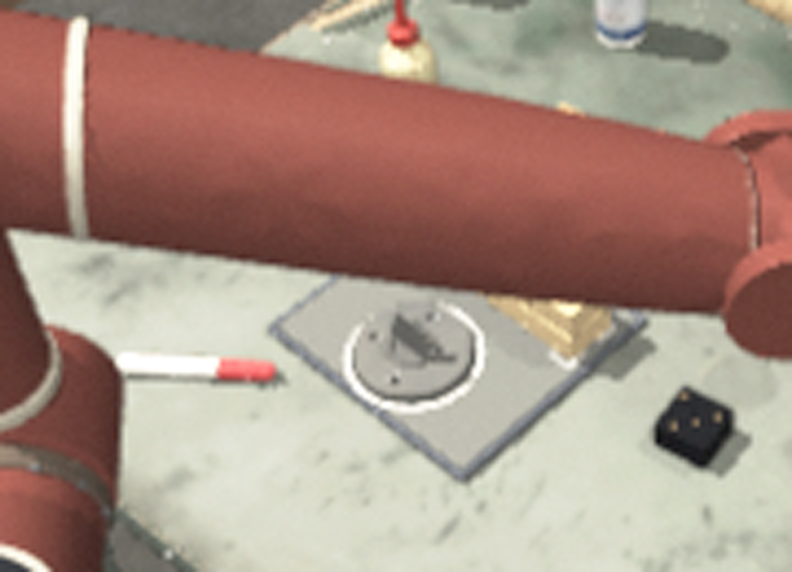

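```bash
python3 - <<'E'
from cov import *
im=grab('top','top12'); cover(im,.465,.13,.01,R=.06); print(ctrl.get_obs()['t']); print(ctrl.finish_job())
E
```

```text
disc n 695 ellipse [463.7 128.6] [100.5 101.5] h 0.0203
rib mean [462.9 126. ] rect [462.3 127.9] [32.5  5.9] 88.6 line ang 86.3 zmax 0.0663 28 207.5 229.0
38.65
the job is handed in; nothing more can be done
None
```

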